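# Send slide boxes through the pass box

## Robot

A 7-joint arm with a two-finger parallel gripper is mounted at the origin on the work surface; the furniture and walls round the work are solid. World frame = base frame: x ahead of the robot, y to its left, z up, the work surface at z = 0. Lengths are in m, angles in rad, forces in N, time in s.
With the tool pointing down it reaches from about 0.425 to 1.025 m from the base axis. Payload 9.4 kg.
Tool frame: the origin (TCP) lies on the centre line of the jaws, within the pads' length; the fingertips stand 14 mm ahead of it and the grasp point (between the pads) lies 5 mm behind it (tips_ahead is the distance from the TCP to the fingertips, in m); z points along the fingers, y is the line along which they close (so a half turn about z gives the same grasp; the last joint's range is limited). The gripper opens to 85 mm and grips with 20 to 120 N. Pads are 22 mm wide; open, the fingers measure 114 mm over their backs; the gripper's body (76 mm by 85 mm) begins 54 mm behind the grasp point. The pads swing forward as they close: fully open they stand 13 mm farther back than shut.
Start: joints at [-1.328, 0.599, -0.003, 1.599, 0.002, 0.943, -0.08], TCP at [0.228, 0.688, 0.245] pointing down, gripper open.
Joint ranges: [-2.57, 2.57], [-0.35, 1.97], [-1.29, 1.29], [0.11, 2.56], [-1.05, 4.19], [0.11, 1.86], [-2.63, 2.63]. Speed limits (rad/s): [2.22, 2.22, 3.01, 3.01, 3.14, 3.14, 3.14].

## Interface

Orientations are given as a rotation vector (axis times angle).
In Python, from cell import state, get_image, job_done, tips_ahead gives the robot as it stands.
- The arm moves only by the tool move_arm, never from a script. Its argument "rows" is a list that holds one entry, the list of rows, each a list of 7 numbers: the shift along the tool's x, y, z in units of 25 mm (1.0 is 25 mm), then the turn, a rotation vector about the tool's x, y, z in rad, then the closure in counts, from 0 (fully open) to 255 (shut). A call has 1 to 20 rows; each row shifts and turns the commanded pose from where the row before left it, along the tool's axes as they then stand; what a row does not reach is not made up. A row lasts 1/8 s, in which the tool goes at most 62.5 mm and 10.7 degrees, less where a joint would pass 70% of its speed; a pose out of reach is approached as far as the arm can. A call is refused whole if a number of a shift passes 1 or a number of a turn 0.188, either way. A call with a gripper value outside its range is refused whole. The fingers move at their own pace and stop on an object; "grip_force" is the grip in N (left out, the last holds). Time passes only in rows, so rows that do not move let the fingers close. It gives the time, the measured TCP pose, the force, the opening and the grip force at its end, in the units of the state.
- state(): the state, without advancing time (a new reading comes with each control period).
- get_image(name): name is "side" or "top"; returns a dict with "img" (384x512x3 uint8, blue, green, red), "intrinsics" (3x3 intrinsics, pixels), "distortion" ([k1, k2, p1, p2, k3] as OpenCV has them; the pictures are not rectified), "rvec" (rotation vector, rad) and "tvec" (3), from world to camera coordinates, as OpenCV has them. Camera axes: x right, y down, z forward; pixel columns grow to the right and rows downward; lengths in m; the calibration is good to about 2 mm. A picture is of the moment at which its call begins. There is no depth.
- job_done(): hands the job in; it is judged then, once.
The state is a dict: "time": time; "joint_pos": joint angles; "joint_vel": joint speeds; "effort": joint torques, N m; "eef_pos": TCP position; "orientation": TCP orientation; "ft_force": force on the tool from outside, world axes, zero at the start; "moment": the same for the moment, N m; "opening": finger opening in m; "gripper_force": force on a finger pad.
Only numpy, scipy, OpenCV 4.12 (cv2) and the standard library are available. Lean on these libraries where they do the work, as an engineer would, in place of code of your own. Each camera call takes 0.05 s, during which the arm holds its last target. There are 200 camera calls.

## Task

Load every slide box on the bench into the pass box, but first make sure by touch that its inner drop door is shut: push down on the handle with the fingers until it is fully home. Next take the stylus from its stand and press the recessed lock button right down with it, holding it for half a second; only after that may the sliding outer lid be opened (all the way back). Stand the boxes upright on the chamber floor, slide the lid fully shut, press the button with the stylus once more in the same way to lock it, and leave the stylus standing in its stand; keep the inner door shut throughout and do not knock the beaker over.

Things in the scene. Friction and masses are not known exactly. Their poses are not given: they have to be found in the camera images.
- passbox: white bench pass box (fixed), about 150 mm (own x) x 366 mm (own y), origin under the centre of its chamber at bench level, z up. Own +x is the direction in which the outer lid opens. From +y to -y: console with the recessed button (y 125 to 185, top at z 89 mm), chamber (y -125 to 125), guide frame of the inner door (y -156 to -126, x -80 to 80, top at z 94 mm), flanged port. Two lid rails at y = +-121 run from x = -70 to 205 mm, top at z 100 mm
- chamber (a point): centre of the chamber's floor, 24 mm above the bench, axes as the pass box. Inside the chamber is 120 mm (x, -60 to 60) x 230 mm (y, -115 to 115) and 60 mm deep to the wall tops; walls 10 mm thick. There is room for three slide boxes side by side, long sides along x, about 63 mm apart in y
- outer_door (a joint): sliding lid over the chamber, in m: 0 = fully shut, 0.13 = fully open (moved along the pass box's +x, the chamber then quite clear). About 2 N of friction; it stays where it is left. Lid plate 136 x 234 x 8 mm, underside 86 mm and top 94 mm above the bench
- outer_handle (a point): centre of the lid's handle bar, which moves with the lid: bar 12 mm wide (x) x 90 mm long (y) x 12 mm high, on two posts 76 mm apart, 34 mm above the lid's top (128 mm above the bench). Can be pinched from above across x, or pushed. Axes as the pass box
- inner_door (a joint): drop door between chamber and isolator, in m: 0 = shut, fully home on its stop; up to 0.04 = raised. It starts 0 to 28 mm raised, stays where it is left (2.5 N friction) and is pushed shut straight down with about 2 N; then it meets a hard stop
- inner_handle (a point): centre of the flat top face of the inner door's handle (120 mm above the bench when the door is shut, higher by the joint value otherwise)
- inner_grip: the inner door's dark handle: a flat bar 80 mm (own x) x 24 mm (y) x 12 mm (z) above the guide frame; moves with the door. Origin 26 mm below the handle's top face; axes as the pass box. To check the door, press down on it with the fingers with at least 5 N
- recess (a point): centre of the mouth of the round recess in the console's top face (89 mm above the bench); recess 17 mm in diameter, ringed in dark metal. The button's top lies 18 mm below the mouth, so that fingers do not reach it
- button (a joint): travel of the recessed lock button, in m: 0 = out, 0.005 = right down; needs about 2 N to start and 4.5 N at the bottom; springs back
- button_cap: grey cap of the lock button, 14 mm in diameter; origin at the centre of its top face
- stand: white block 64 x 64 x 56 mm (fixed), its own yaw varies; origin at the centre of its underside
- stand_top (a point): centre of the mouth of the stand's hole, on its top face (56 mm above the bench); the hole is 15 mm in diameter and 50 mm deep
- stylus: loose metal stylus, 115 mm long, 60 g, standing tip down in the stand. Origin at the tip, z up along it: steel shaft 8 mm in diameter from 0 to 45 mm, collar 30 mm in diameter from 45 to 50 mm (rests on the stand's top, the tip then 11 mm above the bench), black grip 18 mm in diameter from 50 to 115 mm. Grip it from above by the black grip
- slides_1: card box of microscope slides, 85 x 33 x 46 mm (own x, y, z), 0.16 kg, loose, standing upright on the bench; blue top half, white lower half; origin at the centre of its underside, long side along own x, z up. Two or three of slides_1..3 are present (an absent one reads None)
- slides_2: card box of microscope slides, 85 x 33 x 46 mm (own x, y, z), 0.16 kg, loose, standing upright on the bench; blue top half, white lower half; origin at the centre of its underside, long side along own x, z up. Two or three of slides_1..3 are present (an absent one reads None)
- slides_3: card box of microscope slides, 85 x 33 x 46 mm (own x, y, z), 0.16 kg, loose, standing upright on the bench; blue top half, white lower half; origin at the centre of its underside, long side along own x, z up. Two or three of slides_1..3 are present (an absent one reads None)
- beaker: glass beaker, 58 mm in diameter, 71 mm high, standing empty beside the slide boxes; not to be knocked over; origin at the centre of its underside

How it is judged:
On the way, in this order (a step that is already met when the one before it is completed fails the run):
1. the inner door is pressed home by the fingers (at least 3 N on its handle, joint below 3 mm) with the outer lid shut (contact force between the fingers and inner_grip above 3 N and value of joint inner_door below 0.003 m and value of joint outer_door below 0.005 m), for 0.1 s.
2. the lock button is pressed down (over 4 mm) with the stylus, both doors shut (value of joint button above 0.004 m and contact force between stylus and button_cap above 1 N and value of joint inner_door below 0.003 m and value of joint outer_door below 0.005 m), for 0.2 s.
3. the outer lid is slid open (over 110 mm) with the inner door shut (value of joint outer_door above 0.11 m and value of joint inner_door below 0.003 m), for 0.1 s.
4. with every slide box in the chamber and both doors shut, the button is pressed down (over 4 mm) with the stylus again, to lock the lid (all of step 2 and x of slides_1 in the frame of chamber between -0.05 and 0.05 m and y of slides_1 in the frame of chamber between -0.105 and 0.105 m and z of slides_1 in the frame of chamber between -0.006 and 0.008 m and angle between each of slides_1, slides_2, slides_3's own z axis and vertical below 0.12 rad and x of slides_2 in the frame of chamber between -0.05 and 0.05 m and y of slides_2 in the frame of chamber between -0.105 and 0.105 m and z of slides_2 in the frame of chamber between -0.006 and 0.008 m and x of slides_3 in the frame of chamber between -0.05 and 0.05 m and y of slides_3 in the frame of chamber between -0.105 and 0.105 m and z of slides_3 in the frame of chamber between -0.006 and 0.008 m), for 0.2 s.
At the end, for the whole second after the job is handed in: Both doors shut (inner below 3 mm, outer below 5 mm), every slide box present stands upright on the chamber's floor (within 8 mm of it, tilt below 0.12 rad) at rest, and the stylus stands in its stand (tip within 8 mm of the hole's axis and at least 40 mm deep, tilt below 0.12 rad) (value of joint inner_door below 0.003 m and value of joint outer_door below 0.005 m and velocity of joint outer_door below 0.01 m/s and horizontal distance between stylus and stand_top below 0.008 m and z of stylus in the frame of stand_top below -0.04 m and angle between each of stylus, slides_1, slides_2, slides_3's own z axis and vertical below 0.12 rad and linear speed of each of stylus, slides_1, slides_2, slides_3 below 0.02 m/s and x of slides_1 in the frame of chamber between -0.05 and 0.05 m and y of slides_1 in the frame of chamber between -0.105 and 0.105 m and z of slides_1 in the frame of chamber between -0.006 and 0.008 m and x of slides_2 in the frame of chamber between -0.05 and 0.05 m and y of slides_2 in the frame of chamber between -0.105 and 0.105 m and z of slides_2 in the frame of chamber between -0.006 and 0.008 m and x of slides_3 in the frame of chamber between -0.05 and 0.05 m and y of slides_3 in the frame of chamber between -0.105 and 0.105 m and z of slides_3 in the frame of chamber between -0.006 and 0.008 m); the robot touches nothing.
It fails at once if the outer lid is open (over 10 mm) while the inner door is not shut (over 5 mm) (value of joint outer_door above 0.01 m and value of joint inner_door above 0.005 m).
It fails at once if the beaker is knocked over (angle between beaker's own z axis and vertical above 0.6 rad).
Of slides_1, slides_2, slides_3 only 2 to 3 are there at a start; the rules pass over those that are not, and their reading is None.
At some moment in a run one of slides_1, slides_2, slides_3 may be knocked a few centimetres aside while the robot is not near it.
It also fails if it takes over 210 s, if anything falls off the work surface, if the arm or the gripper's body presses on something with over 40 N, if the wrist force passes 120 N, or if a joint passes its speed limit or range.

## Working session

There is one attempt and no reset: what is moved stays moved. The work goes in short steps, Python scripts to look and compute and a tool call to move; the robot and the scene stay as the last step left them, time stands still between calls to the robot, and variables do not carry over. Pictures are saved under pics/ and viewed, at most 14 in all, crops included, and the job is handed in when it is done.

Besides the shell and the picture viewer there is one more tool, called after ">>>" as name([rows], argument=value, ...), one row to a line, values as JSON. move_arm: Moves the arm, as the interface text tells. Its arguments: {"type":"object","properties":{"rows":{"type":"array"},"grip_force":{"type":"number"}},"required":["rows"]}

```bash
mkdir -p pics; ls; python3 - <<'E'
from cell import *
import cv2,numpy as np
for n in("top","side"):
    d=get_image(n);cv2.imwrite(f"pics/{n}0.png",d["img"])
    R=cv2.Rodrigues(np.array(d["rvec"]))[0];print(n,(-R.T@np.array(d["tvec"]).ravel()).round(3),d["intrinsics"],d["distortion"],R.round(2).tolist())
print(state(),tips_ahead)
E
```

```text
pics
top [ 0.401 -0.041  1.309] [[411.18839528   0.         260.13713052]
 [  0.         411.18839528 193.55162103]
 [  0.           0.           1.        ]] [0.03836268 0.         0.         0.         0.        ] [[-0.0, -1.0, -0.0], [-1.0, 0.0, -0.05], [0.05, 0.0, -1.0]]
side [ 0.191 -0.823  0.718] [[358.46396177   0.         258.60771847]
 [  0.         358.46396177 191.45824052]
 [  0.           0.           1.        ]] [-0.02956512  0.          0.          0.          0.        ] [[0.94, -0.35, 0.01], [-0.2, -0.55, -0.81], [0.29, 0.76, -0.58]]
{'time': 0.1, 'joint_pos': array([-1.32766237,  0.60007536, -0.00252398,  1.60006554,  0.00179033,
        0.94290977, -0.07983162]), 'joint_vel': array([-0.00073225, -0.00053481, -0.00067325, -0.0014636 ,  0.00060204,
        0.00124526, -0.00157547]), 'effort': array([ 4.72144180e-03, -7.77994108e+01,  1.56949963e+00, -2.58624798e+01,
        1.26046213e-02,  5.55089922e-03, -1.65181967e-05]), 'eef_pos': array([0.2278365 , 0.68783342, 0.24447614]), 'orientation': array([-5.00232175e-01, -3.10141471e+00,  2.28213324e-03]), 'ft_force': array([ 0.03881374, -0.31332049, -0.65839369]), 'moment': array([-0.02115058,  0.01758176,  0.0551333 ]), 'gripper_force': 0.0, 'opening': 0.08514887053218036} 0.014
```

View pics/top0.png

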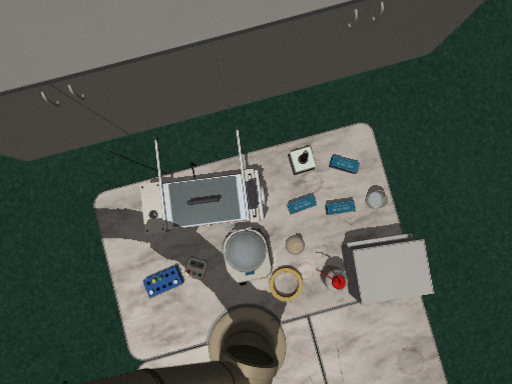

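View pics/side0.png

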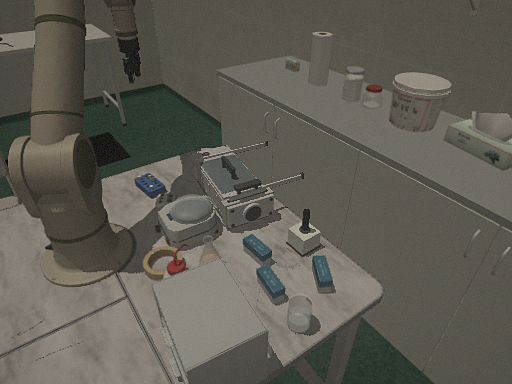

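```bash
cat > h.py <<'E'
import cv2,numpy as np
from cell import *
def w(d,uv,z):
    uv=np.array(uv,float).reshape(-1,1,2)
    n=cv2.undistortPoints(uv,np.array(d["intrinsics"]),np.array(d["distortion"])).reshape(-1,2)
    R=cv2.Rodrigues(np.array(d["rvec"]))[0];t=np.array(d["tvec"]).ravel();c=-R.T@t
    r=np.c_[n,np.ones(len(n))]@R
    z=np.broadcast_to(z,len(n));return c+r*((z-c[2])/r[:,2])[:,None]
def px(d,P):
    return cv2.projectPoints(np.array(P,float).reshape(-1,3),np.array(d["rvec"]),np.array(d["tvec"]),np.array(d["intrinsics"]),np.array(d["distortion"]))[0].reshape(-1,2)
def crop(d,x0,y0,x1,y1,s,f):
    cv2.imwrite("pics/"+f,cv2.resize(d["img"][y0:y1,x0:x1],None,fx=s,fy=s,interpolation=cv2.INTER_CUBIC))
E
python3 - <<'E'
from h import *
d=get_image("top");crop(d,130,120,263,235,6,"t1.png");crop(d,240,130,390,235,5,"t2.png")
d=get_image("side");crop(d,180,135,340,255,5,"s1.png")
E
```

```text
(no output)
```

View pics/t1.png

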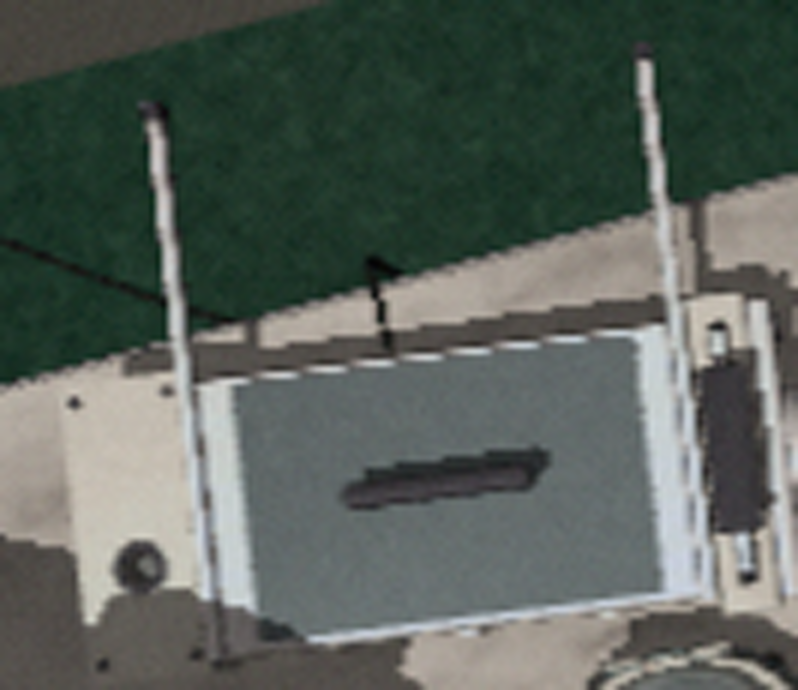

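View pics/t2.png

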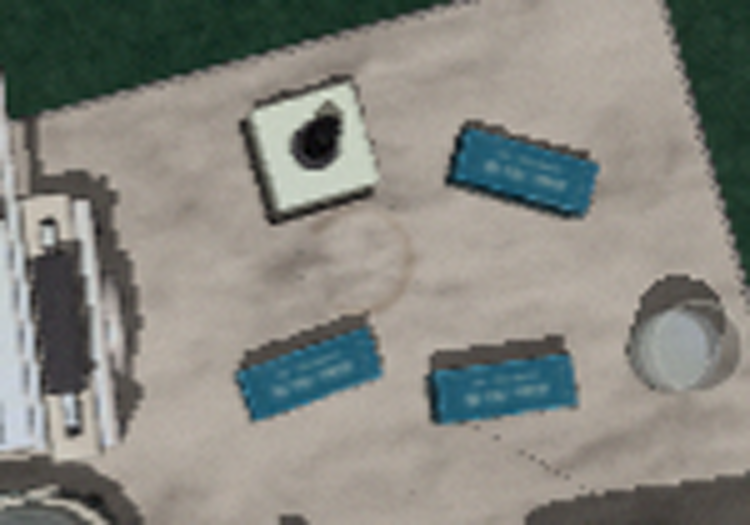

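View pics/s1.png

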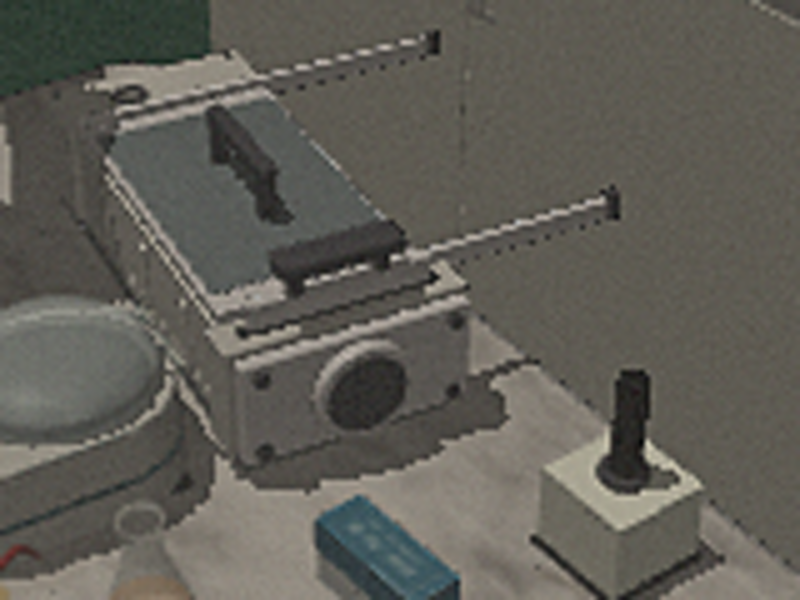

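```bash
cat >> h.py <<'E'
from scipy.optimize import least_squares,minimize
def o(c,s,x0,y0): return (np.array(c,float)+.5)/s-.5+[x0,y0]
def tri(D,uvs):
    f=lambda p:np.concatenate([px(d,p)[0]-u for d,u in zip(D,uvs)])
    r=least_squares(f,[.7,0,.1]);return r.x,np.abs(r.fun).max()
def Rz(a): return np.array([[np.cos(a),-np.sin(a)],[np.sin(a),np.cos(a)]])
def blue(d):
    h=cv2.cvtColor(cv2.GaussianBlur(d["img"],(3,3),0),cv2.COLOR_BGR2HSV)
    return ((h[...,0]>90)&(h[...,0]<112)&(h[...,1]>110)).astype(np.uint8)
def fitbox(D,p0):
    # D: images; silhouette of blue upper half, supersampled x4, IoU
    def hull(d,p,s=6):
        c=np.array([[sx*.0425,sy*.0165] for sx in(-1,1) for sy in(-1,1)])@Rz(p[2]).T+p[:2]
        return np.r_[px(d,np.c_[c,np.full(4,.046)]),px(d,np.c_[c,np.full(4,.023)])]
    S=[]
    for d in D:
        h=hull(d,p0);a=(h.min(0)-14).astype(int);b=(h.max(0)+14).astype(int);a=np.maximum(a,0)
        m=cv2.resize(blue(d)[a[1]:b[1],a[0]:b[0]].astype(np.float32),None,fx=6,fy=6,interpolation=cv2.INTER_LINEAR)>.5
        S.append((d,a,m))
    def cost(p):
        t=0
        for d,a,m in S:
            h=((hull(d,p)-a+.5)*6-.5)
            k=np.zeros(m.shape,np.uint8);cv2.fillConvexPoly(k,cv2.convexHull(np.round(h).astype(np.int32)),1)
            t+=1-(m&(k>0)).sum()/max(1,(m|(k>0)).sum())
        return t/len(S)
    best=min((minimize(lambda q:cost([q[0]/50,q[1]/50,q[2]]),[p0[0]*50,p0[1]*50,p0[2]+da],method="Nelder-Mead",options=dict(initial_simplex=np.array([p0[0]*50,p0[1]*50,p0[2]+da])+np.array([[0,0,0],[.4,0,0],[0,.4,0],[0,0,.25]]))) for da in(-.2,.1)),key=lambda r:r.fun)
    return np.array([best.x[0]/50,best.x[1]/50,best.x[2]]),best.fun
E
python3 - <<'E'
from h import *
t,s=get_image("top"),get_image("side");D=[t,s]
a=lambda c:o(c,6,130,120);b=lambda c:o(c,5,240,130);e=lambda c:o(c,5,180,135)
for n,u,v in[("rail+",a((150,112)),e((433,42))),("rail-",a((643,50)),e((613,203))),("recess",a((140,567)),e((130,95))),("grip",a((733,443)),e((338,243)))]:print(n,*tri(D,[u,v]))
print("t rail",w(t,[a((150,112)),a((643,50))],.1),"s",w(s,[e((433,42)),e((613,203))],.1))
print("recess",w(t,[a((140,567))],.089),w(s,[e((130,95))],.089))
print("lidhandle",w(t,[a((350,496)),a((535,475))],.134))
print("grip",w(t,[a((733,443))],.12),w(t,[a((733,443))],.14),"side",w(s,[e((338,243))],.12),w(s,[e((338,243))],.14))
print("stand",w(t,[b(c) for c in((250,113),(350,80),(379,183),(275,211))],.056).mean(0),"collar",w(t,[b((316,150))],.06))
print("stand s",w(s,[e(c) for c in((620,527),(540,468),(703,485))],.056),"top",w(s,[e((633,374))],.126))
for q in((527,172),(312,372),(504,387)):
    p=w(t,[b(q)],.046)[0];y={527:-1.85,312:-1.22,504:-1.45}[q[0]]
    for DD in(D,[t],[s]):print("box",*fitbox(DD,[p[0],p[1],y]))
print("beaker",w(t,[b((685,350))],.0))
E
```

```text
rail+ [0.63453855 0.27482306 0.09031053] 0.46005823125028655
rail- [0.66413621 0.03011733 0.09174299] 0.0388529931937569
recess [0.40757402 0.27858778 0.0868026 ] 0.0013509472510691012
grip [ 0.46414959 -0.01495139  0.135854  ] 0.4831318873057171
t rail [[0.63163694 0.27265723 0.1       ]
 [0.66225265 0.0296748  0.1       ]] s [[0.62938276 0.25761045 0.1       ]
 [0.65802362 0.01886177 0.1       ]]
recess [[0.40755932 0.27801376 0.089     ]] [[0.40682364 0.27475456 0.089     ]]
lidhandle [[0.44075846 0.16706129 0.134     ]
 [0.45053135 0.07908673 0.134     ]]
grip [[ 0.46633425 -0.01500154  0.12      ]] [[ 0.46523924 -0.01544144  0.14      ]] side [[0.47019724 0.00735963 0.12      ]] [[ 0.4608514  -0.02038489  0.14      ]]
stand [ 0.57524323 -0.16863273  0.056     ] collar [[ 0.57265256 -0.16974945  0.06      ]]
stand s [[ 0.55440045 -0.20903793  0.056     ]
 [ 0.53361563 -0.15110923  0.056     ]
 [ 0.61227364 -0.1946048   0.056     ]] top [[ 0.57472267 -0.17038733  0.126     ]]
box [ 0.56245998 -0.29947387 -1.83287634] 0.5838009270553793
box [ 0.56245998 -0.29947387 -1.83287634] 0.16760185411075867
box [ 0.56046046 -0.30097823 -2.05      ] 1.0
box [ 0.43705801 -0.1668117  -1.25464895] 0.6193961952026468
box [ 0.43705801 -0.1668117  -1.25464895] 0.23879239040529365
box [ 0.43744384 -0.16765908 -1.42      ] 1.0
box [ 0.4275682  -0.28679398 -1.44720828] 0.636917917841628
box [ 0.4275682  -0.28679398 -1.44720828] 0.27383583568325587
box [ 0.4279858  -0.28515868 -1.65      ] 1.0
beaker [[ 0.45223128 -0.40885508  0.        ]]
```

```bash
cat >> h.py <<'E'
from scipy.spatial.transform import Rotation as Ro
def go(*wps):
    """wps: (x,y,z,psi); prints shift (units of 25mm) in tool axes, with the turn after the shift"""
    s=state();p=np.array(s["eef_pos"]);R=Ro.from_rotvec(s["orientation"])
    y=R.as_matrix()[:,1];print("t %.1f pos"%s["time"],p.round(4),"psi %.3f"%np.arctan2(y[1],y[0]),"z-tool",R.as_matrix()[:,2].round(3),"F",s["ft_force"].round(1),"open %.4f"%s["opening"],"j7 %.2f"%s["joint_pos"][6])
    for x_,y_,z_,a in wps:
        T=Ro.from_matrix(np.array([[-np.sin(a),np.cos(a),0],[np.cos(a),np.sin(a),0],[0,0,-1]]))
        q=np.array([x_,y_,z_]);print("shift",(R.inv().apply(q-p)/.025).round(2),"turn",(R.inv()*T).as_rotvec().round(3));p=q;R=T
C=np.array([.4437,.1255]);Y=.122
def pb(x,y): return C+Rz(Y)@[x,y]
E
python3 - <<'E'
from h import *
print(pb(0,-.141),pb(-.0177,.1555))
go((.47,.25,.245,.122),(.4655,-.0145,.19,.122))
E
```

```text
[ 0.46085936 -0.01445198] [0.40720759 0.27769016]
t 0.3 pos [0.2279 0.6881 0.245 ] psi 1.251 z-tool [-0.    -0.001 -1.   ] F [ 0.2 -0.   0.3] open 0.0856 j7 -0.08
shift [-1.470e+01 -1.359e+01  1.000e-02] turn [-0.     0.     1.129]
shift [-10.48  -1.47   2.2 ] turn [0. 0. 0.]
```

>>> move_arm([
  [[-0.98, -0.906, 0, 0, 0, 0, 255], [-0.98, -0.906, 0, 0, 0, 0, 255], [-0.98, -0.906, 0, 0, 0, 0, 255], [-0.98, -0.906, 0, 0, 0, 0, 255], [-0.98, -0.906, 0, 0, 0, 0, 255], [-0.98, -0.906, 0, 0, 0, 0, 255], [-0.98, -0.906, 0, 0, 0, 0, 255], [-0.98, -0.906, 0, 0, 0, 0, 255], [-0.98, -0.906, 0, 0, 0, 0, 255], [-0.98, -0.906, 0, 0, 0, 0, 255], [-0.98, -0.906, 0, 0, 0, 0, 255], [-0.98, -0.906, 0, 0, 0, 0, 255], [-0.98, -0.906, 0, 0, 0, 0, 255], [-0.98, -0.906, 0, 0, 0, 0, 255], [-0.98, -0.906, 0, 0, 0, 0, 255], [0, 0, 0, 0, 0, 0.188, 255], [0, 0, 0, 0, 0, 0.188, 255], [0, 0, 0, 0, 0, 0.188, 255], [0, 0, 0, 0, 0, 0.188, 255], [0, 0, 0, 0, 0, 0.188, 255]],
], grip_force=30)

```text
time: 2.8
eef_pos: [0.4701, 0.2502, 0.2454]
orientation: [1.855, 2.535, 0.0]
ft_force: [0.5, -0.5, 0.5]
opening: 0.0004
gripper_force: 0.0
```

>>> move_arm([
  [[0, 0, 0, 0, 0, 0.188, 255], [-1, -0.15, 0.1, 0, 0, 0, 255], [-1, -0.15, 0.1, 0, 0, 0, 255], [-1, -0.15, 0.1, 0, 0, 0, 255], [-1, -0.15, 0.1, 0, 0, 0, 255], [-1, -0.15, 0.1, 0, 0, 0, 255], [-1, -0.15, 0.1, 0, 0, 0, 255], [-1, -0.15, 0.2, 0, 0, 0, 255], [-1, -0.15, 0.2, 0, 0, 0, 255], [-1, -0.15, 0.2, 0, 0, 0, 255], [-1, -0.15, 0.2, 0, 0, 0, 255], [-0.45, 0, 0.2, 0, 0, 0, 255], [0, 0, 0, 0, 0, 0, 255]],
])

```text
time: 4.42
eef_pos: [0.4657, -0.014, 0.2051]
orientation: [-2.079, -2.356, 0.0]
ft_force: [-0.1, -0.2, -0.9]
opening: -0.0
gripper_force: 0.0
```

```bash
python3 - <<'E'
from h import *
go((.4635,-.0145,.17,.122))
E
```

```text
t 4.4 pos [ 0.4657 -0.014   0.2051] psi 0.125 z-tool [-0. -0. -1.] F [-0.1 -0.2 -0.9] open -0.0000 j7 0.27
shift [-0.01 -0.09  1.4 ] turn [-0.    -0.     0.003]
```

>>> move_arm([
  [[0, 0, 0.4, 0, 0, 0, 255], [0, 0, 0.4, 0, 0, 0, 255], [0, 0, 0.2, 0, 0, 0, 255], [0, 0, 0.2, 0, 0, 0, 255], [0, 0, 0.2, 0, 0, 0, 255], [0, 0, 0.2, 0, 0, 0, 255], [0, 0, 0.2, 0, 0, 0, 255], [0, 0, 0.2, 0, 0, 0, 255], [0, 0, 0.2, 0, 0, 0, 255], [0, 0, 0.2, 0, 0, 0, 255], [0, 0, 0.1, 0, 0, 0, 255], [0, 0, 0.1, 0, 0, 0, 255], [0, 0, 0.1, 0, 0, 0, 255], [0, 0, 0, 0, 0, 0, 255]],
])

```text
time: 6.18
eef_pos: [0.4655, -0.0137, 0.1376]
orientation: [-2.077, -2.357, 0.0]
ft_force: [0.6, 0.5, 0.4]
opening: 0.0002
gripper_force: 0.0
```

>>> move_arm([
  [[0, 0, 0.05, 0, 0, 0, 255], [0, 0, 0.05, 0, 0, 0, 255], [0, 0, 0.05, 0, 0, 0, 255], [0, 0, 0.05, 0, 0, 0, 255], [0, 0, 0, 0, 0, 0, 255]],
])

```text
time: 6.8
eef_pos: [0.4657, -0.0137, 0.1339]
orientation: [2.077, 2.356, 0.002]
ft_force: [-4.4, -1.0, 22.9]
opening: 0.0002
gripper_force: 11.5
```

>>> move_arm([
  [[0, 0, 0, 0, 0, 0, 255], [0, 0, -0.5, 0, 0, 0, 255], [0, 0, -1, 0, 0, 0, 255], [0, 0, -1, 0, 0, 0, 0], [0, 0, -1, 0, 0, 0, 0], [0, 0, 0, 0, 0, 0, 0]],
])

```text
time: 7.55
eef_pos: [0.4665, -0.0136, 0.2218]
orientation: [2.075, 2.355, 0.004]
ft_force: [0.3, -0.4, -0.5]
opening: 0.0542
gripper_force: 0.0
```

```bash
python3 - <<'E'
from h import *
go((.5745,-.1695,.175,.122),(.5745,-.1695,.094,.122))
d=get_image("side");crop(d,180,135,340,255,5,"s2.png")
t=get_image("top");crop(t,290,140,330,180,15,"t3.png")
h=cv2.cvtColor(d["img"],cv2.COLOR_BGR2HSV);print(h[240:260:6,250:275:6].tolist())
E
```

```text
t 7.5 pos [ 0.4665 -0.0136  0.2218] psi 0.126 z-tool [ 0.003  0.001 -1.   ] F [ 0.3 -0.4 -0.5] open 0.0542 j7 0.26
shift [-6.73  3.5   1.88] turn [ 0.003 -0.     0.004]
shift [0.   0.   3.24] turn [0. 0. 0.]
[[[86, 32, 126], [98, 84, 103], [16, 35, 80], [20, 28, 81], [23, 25, 82]], [[96, 66, 62], [96, 84, 97], [91, 58, 110], [17, 36, 142], [20, 30, 126]], [[18, 24, 105], [98, 68, 68], [94, 81, 101], [97, 74, 110], [16, 37, 143]], [[18, 28, 154], [21, 18, 97], [90, 56, 68], [103, 25, 71], [17, 40, 135]]]
```

View pics/t3.png

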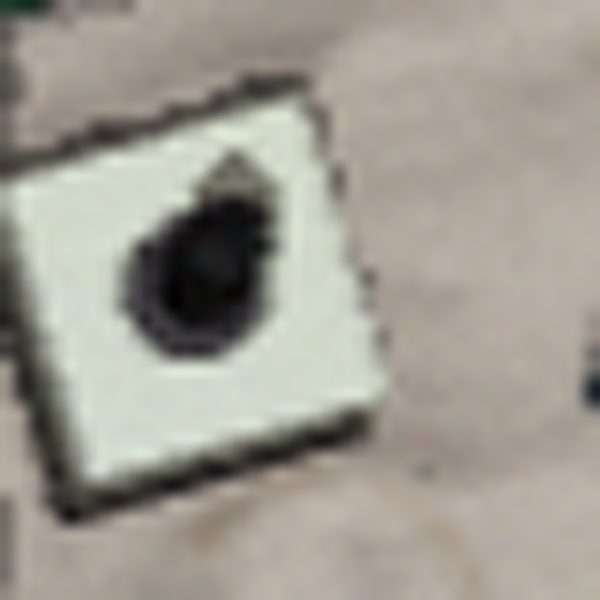

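```bash
sed -i 's/>110)).astype/>45)\&(h[...,2]<200)).astype/' h.py; python3 - <<'E'
from h import *
t=get_image("top");s=get_image("side")
print(w(t,[o((195,286),15,290,140)]*2,[.056,.061]), px(s,[[.5745,-.1695,.061],[.5745,-.1695,.126]]), [o(c,5,180,135) for c in((623,482),(632,373))])
P=w(t,[o((195,286),15,290,140)],.059)[0]
go((P[0],P[1],.175,.122))
for p in((.5625,-.2995,-1.833),(.437,-.1668,-1.255),(.4276,-.2868,-1.447)):
    for D in([t],[s],[t,s]):print(*fitbox(D,p))
E
```

```text
[[ 0.57628499 -0.16936771  0.056     ]
 [ 0.5755866  -0.16885626  0.061     ]] [[303.94074455 227.64527835]
 [305.97459901 209.22192921]] [array([304.2, 231. ]), array([306. , 209.2])]
t 7.8 pos [ 0.4652 -0.0136  0.2196] psi 0.126 z-tool [-0.001 -0.    -1.   ] F [-0.7  0.5  0.4] open 0.0818 j7 0.26
shift [-6.73  3.61  1.78] turn [-0.001  0.     0.004]
[ 0.5620264  -0.30094627 -1.84407351] 0.05031695721077656
[ 0.56133231 -0.30066254 -1.90795619] 0.1845356019111991
[ 0.56179889 -0.300517   -1.86037135] 0.12822751198829824
[ 0.43680768 -0.16638309 -1.23098362] 0.1576727840687232
[ 0.43495581 -0.1678246  -1.28554472] 0.3048762265278677
[ 0.43678776 -0.16639261 -1.23124303] 0.23517748190146304
[ 0.42756715 -0.28613305 -1.43308086] 0.179323168464113
[ 0.42667241 -0.287193   -1.5008542 ] 0.39853908520728165
[ 0.42746453 -0.28626788 -1.44569322] 0.2913296817434484
```

>>> move_arm([
  [[-0.96, 0.515, 0, 0, 0, 0, 0], [-0.96, 0.515, 0, 0, 0, 0, 0], [-0.96, 0.515, 0, 0, 0, 0, 0], [-0.96, 0.515, 0, 0, 0, 0, 0], [-0.96, 0.515, 0, 0, 0, 0, 0], [-0.96, 0.515, 0, 0, 0, 0, 0], [-0.96, 0.515, 0, 0, 0, 0, 0], [0, 0, 0.9, 0, 0, 0, 0], [0, 0, 0.9, 0, 0, 0, 0], [0, 0, 0.8, 0, 0, 0, 0], [0, 0, 0.8, 0, 0, 0, 0], [0, 0, 0.8, 0, 0, 0, 0], [0, 0, 0.8, 0, 0, 0, 0], [0, 0, 0, 0, 0, 0, 0], [0, 0, 0, 0, 0, 0, 255], [0, 0, 0, 0, 0, 0, 255], [0, 0, 0, 0, 0, 0, 255], [0, 0, 0, 0, 0, 0, 255], [0, 0, 0, 0, 0, 0, 255], [0, 0, 0, 0, 0, 0, 255]],
], grip_force=40)

```text
time: 10.25
eef_pos: [0.5763, -0.1691, 0.0956]
orientation: [2.077, 2.357, 0.001]
ft_force: [-0.2, 1.1, 4.8]
opening: 0.0171
gripper_force: 39.3
```

```bash
python3 - <<'E'
from h import *
go((.5755,-.169,.094,.122))
E
```

```text
t 10.2 pos [ 0.5763 -0.1691  0.0956] psi 0.126 z-tool [ 0.001 -0.    -1.   ] F [-0.2  1.1  4.8] open 0.0171 j7 0.61
shift [ 0.01 -0.03  0.07] turn [0.001 0.    0.004]
```

>>> move_arm([
  [[0, 0, -0.5, 0, 0, 0, 255], [0, 0, -1, 0, 0, 0, 255], [0, 0, -1, 0, 0, 0, 255], [0, 0, -1, 0, 0, 0, 255], [0, 0, -1, 0, 0, 0, 255], [0, 0, -1, 0, 0, 0, 255], [0, 0, -0.7, 0, 0, 0, 255]],
])

```text
time: 11.12
eef_pos: [0.5762, -0.1691, 0.252]
orientation: [2.077, 2.356, 0.001]
ft_force: [0.2, -0.6, -0.1]
opening: 0.0171
gripper_force: 39.3
```

```bash
python3 - <<'E'
from h import *
go((.4074,.2778,.22,.122))
E
```

```text
t 11.1 pos [ 0.5762 -0.1691  0.252 ] psi 0.126 z-tool [ 0.001 -0.    -1.   ] F [ 0.2 -0.6 -0.1] open 0.0171 j7 0.53
shift [18.58 -4.46  1.27] turn [0.001 0.    0.004]
```

>>> move_arm([
  [[0.978, -0.235, 0, 0, 0, 0, 255], [0.978, -0.235, 0, 0, 0, 0, 255], [0.978, -0.235, 0, 0, 0, 0, 255], [0.978, -0.235, 0, 0, 0, 0, 255], [0.978, -0.235, 0, 0, 0, 0, 255], [0.978, -0.235, 0, 0, 0, 0, 255], [0.978, -0.235, 0, 0, 0, 0, 255], [0.978, -0.235, 0, 0, 0, 0, 255], [0.978, -0.235, 0, 0, 0, 0, 255], [0.978, -0.235, 0, 0, 0, 0, 255], [0.978, -0.235, 0, 0, 0, 0, 255], [0.978, -0.235, 0, 0, 0, 0, 255], [0.978, -0.235, 0, 0, 0, 0, 255], [0.978, -0.235, 0, 0, 0, 0, 255], [0.978, -0.235, 0, 0, 0, 0, 255], [0.978, -0.235, 0, 0, 0, 0, 255], [0.978, -0.235, 0, 0, 0, 0, 255], [0.978, -0.235, 0, 0, 0, 0, 255], [0.978, -0.235, 0, 0, 0, 0, 255], [0, 0, 0.5, 0, 0, 0, 255]],
])

```text
time: 13.62
eef_pos: [0.4067, 0.2797, 0.2381]
orientation: [-2.073, -2.36, -0.003]
ft_force: [0.9, -0.4, -0.2]
opening: 0.017
gripper_force: 39.3
```

>>> move_arm([
  [[0, 0, 0.8, 0, 0, 0, 255], [0, 0, 0.8, 0, 0, 0, 255], [0, 0, 0, 0, 0, 0, 255]],
])

```text
time: 14.0
eef_pos: [0.4066, 0.2763, 0.1966]
orientation: [2.078, 2.356, -0.005]
ft_force: [0.2, -1.0, -0.8]
opening: 0.0171
gripper_force: 39.3
```

```bash
python3 - <<'E'
from h import *
go((.4074,.2778,.20,.122))
d=get_image("side");p=state()["eef_pos"]
u=px(d,[p-[0,0,.0846],[.4074,.2778,.089]]);print(u)
crop(d,170,110,250,170,10,"s3.png");print((u+.5-[170,110])*10)
E
```

```text
t 14.0 pos [0.4066 0.2763 0.1966] psi 0.125 z-tool [-0.002 -0.003 -1.   ] F [ 0.2 -1.  -0.8] open 0.0171 j7 -0.38
shift [ 0.05  0.04 -0.14] turn [-0.002  0.002  0.003]
[[205.00290042 147.3781458 ]
 [205.55571266 153.16931377]]
[[355.0290042  378.78145799]
 [360.55712658 436.6931377 ]]
```

View pics/s3.png

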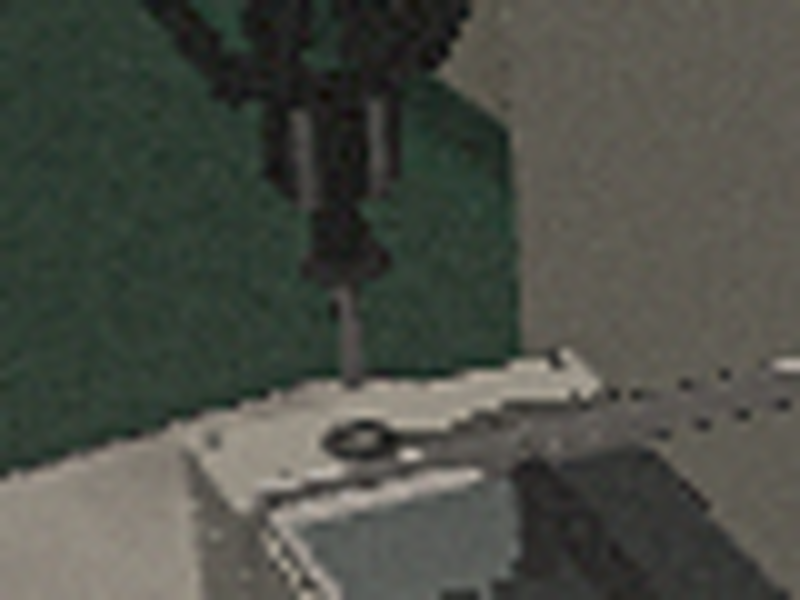

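>>> move_arm([
  [[0.06, 0.07, 0.4, 0, 0, 0, 255], [0, 0, 0.4, 0, 0, 0, 255], [0, 0, 0.3, 0, 0, 0, 255], [0, 0, 0.2, 0, 0, 0, 255], [0, 0, 0.2, 0, 0, 0, 255], [0, 0, 0.1, 0, 0, 0, 255], [0, 0, 0, 0, 0, 0, 255]],
])

```text
time: 14.92
eef_pos: [0.4086, 0.2795, 0.1577]
orientation: [2.077, 2.357, -0.0]
ft_force: [-0.1, 0.0, -0.5]
opening: 0.0169
gripper_force: 39.3
```

>>> move_arm([
  [[0, -0.02, 0.1, 0, 0, 0, 255], [0, 0, 0.1, 0, 0, 0, 255], [0, 0, 0.08, 0, 0, 0, 255], [0, 0, 0.04, 0, 0, 0, 255], [0, 0, 0, 0, 0, 0, 255], [0, 0, 0, 0, 0, 0, 255]],
])

```text
time: 15.68
eef_pos: [0.4084, 0.2797, 0.1503]
orientation: [-2.077, -2.357, -0.002]
ft_force: [-0.4, -0.3, 10.4]
opening: 0.017
gripper_force: 40.5
```

>>> move_arm([
  [[0, 0, 0, 0, 0, 0, 255], [0, 0, 0, 0, 0, 0, 255], [0, 0, 0, 0, 0, 0, 255], [0, 0, 0, 0, 0, 0, 255], [0, 0, 0, 0, 0, 0, 255], [0, 0, -0.4, 0, 0, 0, 255], [0, 0, -0.8, 0, 0, 0, 255], [0, 0, -1, 0, 0, 0, 255], [0, 0, -1, 0, 0, 0, 255], [0, 0, -0.9, 0, 0, 0, 255], [0, 0, 0, 0, 0, 0, 255]],
])

```text
time: 17.05
eef_pos: [0.4084, 0.2797, 0.2537]
orientation: [2.077, 2.357, 0.004]
ft_force: [-0.6, 0.5, -0.2]
opening: 0.0164
gripper_force: 39.1
```

```bash
python3 - <<'E'
from h import *
go((.5762,-.1691,.25,.126))
E
```

```text
t 17.1 pos [0.4084 0.2797 0.2537] psi 0.126 z-tool [ 0.002  0.002 -1.   ] F [-0.6  0.5 -0.2] open 0.0164 j7 -0.42
shift [-18.65   4.4    0.13] turn [ 0.002 -0.002  0.   ]
```

>>> move_arm([
  [[-0.98, 0.232, 0, 0, 0, 0, 255], [-0.98, 0.232, 0, 0, 0, 0, 255], [-0.98, 0.232, 0, 0, 0, 0, 255], [-0.98, 0.232, 0, 0, 0, 0, 255], [-0.98, 0.232, 0, 0, 0, 0, 255], [-0.98, 0.232, 0, 0, 0, 0, 255], [-0.98, 0.232, 0, 0, 0, 0, 255], [-0.98, 0.232, 0, 0, 0, 0, 255], [-0.98, 0.232, 0, 0, 0, 0, 255], [-0.98, 0.232, 0, 0, 0, 0, 255], [-0.98, 0.232, 0, 0, 0, 0, 255], [-0.98, 0.232, 0, 0, 0, 0, 255], [-0.98, 0.232, 0, 0, 0, 0, 255], [-0.98, 0.232, 0, 0, 0, 0, 255], [-0.98, 0.232, 0, 0, 0, 0, 255], [-0.98, 0.232, 0, 0, 0, 0, 255], [-0.98, 0.232, 0, 0, 0, 0, 255], [-0.98, 0.232, 0, 0, 0, 0, 255], [-0.98, 0.232, 0, 0, 0, 0, 255], [0, 0, 0, 0, 0, 0, 255]],
])

```text
time: 19.55
eef_pos: [0.5755, -0.1704, 0.2511]
orientation: [-2.08, -2.354, 0.002]
ft_force: [0.4, -0.1, -0.6]
opening: 0.0172
gripper_force: 39.1
```

>>> move_arm([
  [[0, 0, 0, 0, 0, 0, 255], [0, 0, 0.9, 0, 0, 0, 255], [0, 0, 0.9, 0, 0, 0, 255], [0, 0, 0.9, 0, 0, 0, 255], [0, 0, 0.4, 0, 0, 0, 255], [0, 0, 0, 0, 0, 0, 255]],
])

```text
time: 20.3
eef_pos: [0.5756, -0.1678, 0.1744]
orientation: [-2.075, -2.357, 0.001]
ft_force: [-0.0, -0.9, -0.7]
opening: 0.017
gripper_force: 39.1
```

```bash
python3 - <<'E'
from h import *
go((.5762,-.1691,.098,.126))
E
```

```text
t 20.3 pos [ 0.5756 -0.1678  0.1744] psi 0.127 z-tool [-0.001  0.    -1.   ] F [-0.  -0.9 -0.7] open 0.0170 j7 0.58
shift [-0.06  0.02  3.05] turn [-0.001 -0.001  0.001]
```

>>> move_arm([
  [[-0.06, 0.02, 0.5, 0, 0, 0, 255], [0, 0, 0.4, 0, 0, 0, 255], [0, 0, 0.4, 0, 0, 0, 255], [0, 0, 0.4, 0, 0, 0, 255], [0, 0, 0.5, 0, 0, 0, 255], [0, 0, 0.5, 0, 0, 0, 255], [0, 0, 0.35, 0, 0, 0, 255], [0, 0, 0, 0, 0, 0, 255], [0, 0, 0, 0, 0, 0, 255]],
])

```text
time: 21.42
eef_pos: [0.5767, -0.17, 0.0987]
orientation: [2.077, 2.357, 0.0]
ft_force: [0.2, 0.2, -0.1]
opening: 0.0168
gripper_force: 39.1
```

>>> move_arm([
  [[0, 0, 0.03, 0, 0, 0, 100], [0, 0, 0, 0, 0, 0, 100], [0, 0, -0.5, 0, 0, 0, 0], [0, 0, -1, 0, 0, 0, 0], [0, 0, -1, 0, 0, 0, 0], [0, 0, -1, 0, 0, 0, 0], [0, 0, -1, 0, 0, 0, 0], [0, 0, 0, 0, 0, 0, 0]],
])

```text
time: 22.42
eef_pos: [0.5775, -0.1704, 0.213]
orientation: [2.075, 2.354, 0.004]
ft_force: [0.2, 1.1, -0.5]
opening: 0.0857
gripper_force: 0.0
```

```bash
python3 - <<'E'
from h import *
go((.4445,.1245,.18,.122),(.4445,.1245,.123,.122))
d=get_image("side");crop(d,270,185,340,255,8,"s4.png")
E
```

```text
t 22.4 pos [ 0.5775 -0.1704  0.213 ] psi 0.126 z-tool [ 0.004 -0.001 -1.   ] F [ 0.2  1.1 -0.5] open 0.0857 j7 0.57
shift [12.37 -3.8   1.29] turn [0.004 0.001 0.004]
shift [0.   0.   2.28] turn [0. 0. 0.]
```

View pics/s4.png

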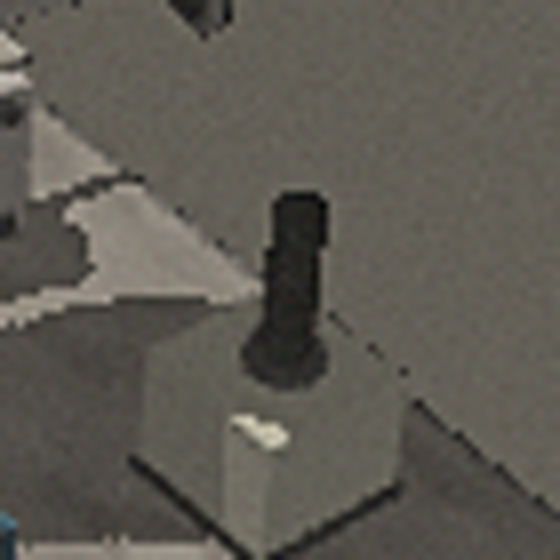

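>>> move_arm([
  [[0.952, -0.292, 0, 0, 0, 0, 0], [0.952, -0.292, 0, 0, 0, 0, 0], [0.952, -0.292, 0, 0, 0, 0, 0], [0.952, -0.292, 0, 0, 0, 0, 0], [0.952, -0.292, 0, 0, 0, 0, 0], [0.952, -0.292, 0, 0, 0, 0, 0], [0.952, -0.292, 0, 0, 0, 0, 0], [0.952, -0.292, 0, 0, 0, 0, 0], [0.952, -0.292, 0, 0, 0, 0, 0], [0.952, -0.292, 0, 0, 0, 0, 0], [0.952, -0.292, 0, 0, 0, 0, 0], [0.952, -0.292, 0, 0, 0, 0, 0], [0.952, -0.292, 0, 0, 0, 0, 0], [0, 0, 0.8, 0, 0, 0, 0], [0, 0, 0.8, 0, 0, 0, 0], [0, 0, 0.8, 0, 0, 0, 0], [0, 0, 0.6, 0, 0, 0, 0], [0, 0, 0.6, 0, 0, 0, 0], [0, 0, 0, 0, 0, 0, 255], [0, 0, 0, 0, 0, 0, 255]],
])

```text
time: 24.98
eef_pos: [0.4435, 0.1249, 0.1204]
orientation: [-2.077, -2.357, 0.001]
ft_force: [-0.6, -0.1, 0.8]
opening: 0.0517
gripper_force: 0.0
```

>>> move_arm([
  [[0, 0, 0, 0, 0, 0, 255], [0, 0, 0, 0, 0, 0, 255], [0, 0, 0, 0, 0, 0, 255], [0, 0, 0, 0, 0, 0, 255]],
])

```text
time: 25.48
eef_pos: [0.4456, 0.1255, 0.121]
orientation: [2.076, 2.355, 0.005]
ft_force: [5.0, -0.1, 2.0]
opening: 0.0112
gripper_force: 41.5
```

```bash
python3 - <<'E'
from h import *
p=state()["eef_pos"];q=Rz(Y)@[.129,0]
go((p[0]+q[0],p[1]+q[1],.123,.122))
E
```

```text
t 25.5 pos [0.4456 0.1255 0.121 ] psi 0.126 z-tool [ 0.004  0.001 -1.   ] F [ 5.  -0.1  2. ] open 0.0112 j7 0.09
shift [-0.02  5.16 -0.06] turn [ 0.004 -0.     0.004]
```

>>> move_arm([
  [[0, 0.4, 0, 0, 0, 0, 255], [0, 0.65, 0, 0, 0, 0, 255], [0, 0.65, 0, 0, 0, 0, 255], [0, 0.65, 0, 0, 0, 0, 255], [0, 0.65, 0, 0, 0, 0, 255], [0, 0.65, 0, 0, 0, 0, 255], [0, 0.65, 0, 0, 0, 0, 255], [0, 0.6, 0, 0, 0, 0, 255], [0, 0.3, 0, 0, 0, 0, 255], [0, 0, 0, 0, 0, 0, 255], [0, 0, 0, 0, 0, 0, 255]],
])

```text
time: 26.85
eef_pos: [0.5734, 0.1412, 0.121]
orientation: [2.077, 2.356, 0.002]
ft_force: [1.9, -1.0, 6.0]
opening: 0.0114
gripper_force: 41.9
```

```bash
python3 - <<'E'
from h import *
go((.436,-.166,.2,.3))
E
```

```text
t 26.9 pos [0.5734 0.1412 0.121 ] psi 0.126 z-tool [ 0.002  0.    -1.   ] F [ 1.9 -1.   6. ] open 0.0114 j7 0.10
shift [-11.5   -6.99  -3.17] turn [ 0.002  0.    -0.174]
```

>>> move_arm([
  [[0, 0, 0, 0, 0, 0, 0], [0, 0, 0, 0, 0, 0, 0], [0, 0, 0, 0, 0, 0, 0], [0, 0, -0.6, 0, 0, 0, 0], [0, 0, -0.9, 0, 0, 0, 0], [0, 0, -1, 0, 0, 0, 0], [0, 0, -1, 0, 0, 0, 0], [0, 0, 0, 0, 0, 0, 0]],
])

```text
time: 27.85
eef_pos: [0.5735, 0.1416, 0.2104]
orientation: [2.076, 2.355, 0.006]
ft_force: [0.2, 0.2, 0.1]
opening: 0.0855
gripper_force: 0.0
```

```bash
python3 - <<'E'
from h import *
t=get_image("top");s=get_image("side")
for p in((.5625,-.3,-1.84),(.437,-.1665,-1.24),(.4276,-.2865,-1.44)):
    for D in([t],[t,s]):r,f=fitbox(D,p);print(r,f)
    if p[0]==.437:b=r
go((b[0],b[1],.2,b[2]+np.pi/2),(b[0],b[1],.028,b[2]+np.pi/2))
crop(t,130,120,390,315,3,"t5.png")
E
```

```text
[ 0.56207805 -0.3006452  -1.85294037] 0.049745708836617886
[ 0.56212066 -0.30079658 -1.86749791] 0.13710346374255278
[ 0.43685608 -0.16649714 -1.23092007] 0.16021756021756017
[ 0.4368887  -0.16646006 -1.23155924] 0.26866454421033104
[ 0.42737259 -0.28556021 -1.43601726] 0.17922910609110565
[ 0.42735851 -0.28568921 -1.44776037] 0.28982439072071736
t 27.9 pos [0.5724 0.1416 0.2083] psi 0.126 z-tool [ 0.001  0.    -1.   ] F [0.8 0.4 0.6] open 0.0857 j7 0.04
shift [-11.54  -6.93   0.32] turn [ 0.001 -0.    -0.213]
shift [0.   0.   6.88] turn [0. 0. 0.]
```

View pics/t5.png

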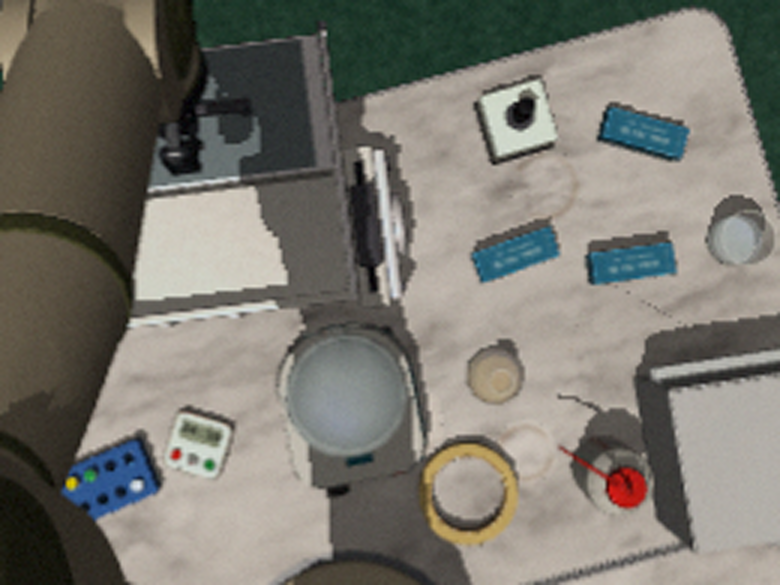

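>>> move_arm([
  [[-0.962, -0.578, 0, 0, 0, 0, 0], [-0.962, -0.578, 0, 0, 0, 0, 0], [-0.962, -0.578, 0, 0, 0, 0, 0], [-0.962, -0.578, 0, 0, 0, 0, 0], [-0.962, -0.578, 0, 0, 0, 0, 0], [-0.962, -0.578, 0, 0, 0, 0, 0], [-0.962, -0.578, 0, 0, 0, 0, 0], [-0.962, -0.578, 0, 0, 0, 0, 0], [-0.962, -0.578, 0, 0, 0, 0, 0], [-0.962, -0.578, 0, 0, 0, 0, 0], [-0.962, -0.578, 0, 0, 0, 0, 0], [-0.962, -0.578, 0, 0, 0, 0, 0], [0, 0, 0.9, 0, 0, -0.107, 0], [0, 0, 0.9, 0, 0, -0.107, 0], [0, 0, 0.9, 0, 0, 0, 0], [0, 0, 0.9, 0, 0, 0, 0], [0, 0, 0.9, 0, 0, 0, 0], [0, 0, 0, 0, 0, 0, 0]],
])

```text
time: 30.2
eef_pos: [0.4347, -0.1671, 0.094]
orientation: [-1.813, -2.561, 0.003]
ft_force: [0.8, -0.4, 0.6]
opening: 0.0852
gripper_force: 0.0
```

```bash
python3 - <<'E'
from h import *
go((.4366,-.1666,.028,.34))
E
```

```text
t 30.2 pos [ 0.4347 -0.1671  0.094 ] psi 0.339 z-tool [-0.004  0.001 -1.   ] F [ 0.8 -0.4  0.6] open 0.0852 j7 0.87
shift [-0.01  0.09  2.64] turn [-0.004 -0.002 -0.001]
```

>>> move_arm([
  [[0, 0.07, 0.9, 0, 0, 0, 0], [0, 0, 0.9, 0, 0, 0, 0], [0, 0, 0.84, 0, 0, 0, 0], [0, 0, 0, 0, 0, 0, 0], [0, 0, 0, 0, 0, 0, 255], [0, 0, 0, 0, 0, 0, 255], [0, 0, 0, 0, 0, 0, 255], [0, 0, 0, 0, 0, 0, 255], [0, 0, -0.5, 0, 0, 0, 255], [0, 0, -0.8, 0, 0, -0.169, 255], [0, 0, -0.8, 0, 0, -0.169, 255], [0, 0, -0.8, 0, 0, -0.169, 255], [0, 0, -0.8, 0, 0, -0.169, 255], [0, 0, -0.9, 0, 0, -0.169, 255], [0, 0, -0.9, 0, 0, -0.169, 255], [0, 0, -0.9, 0, 0, -0.169, 255], [0, 0, 0, 0, 0, -0.169, 255], [0, 0, 0, 0, 0, 0, 255]],
])

```text
time: 32.45
eef_pos: [0.438, -0.1664, 0.1901]
orientation: [-0.188, 3.136, -0.001]
ft_force: [-0.1, -0.2, -1.8]
opening: 0.0324
gripper_force: 40.6
```

```bash
sed -i 's/^C=.*;Y=.122/C=np.array([.4448,.1252]);Y=.124/' h.py; python3 - <<'E'
from h import *
P=pb(0,.063);go((*P,.19,Y+np.pi/2),(*P,.053,Y+np.pi/2))
E
```

```text
t 32.5 pos [ 0.438  -0.1664  0.1901] psi 1.690 z-tool [ 0.    -0.001 -1.   ] F [-0.1 -0.2 -1.8] open 0.0324 j7 1.75
shift [-1.650e+00  1.407e+01 -1.000e-02] turn [-0.001  0.    -0.004]
shift [0.   0.   5.48] turn [0. 0. 0.]
```

>>> move_arm([
  [[-0.11, 0.938, 0, 0, 0, 0, 255], [-0.11, 0.938, 0, 0, 0, 0, 255], [-0.11, 0.938, 0, 0, 0, 0, 255], [-0.11, 0.938, 0, 0, 0, 0, 255], [-0.11, 0.938, 0, 0, 0, 0, 255], [-0.11, 0.938, 0, 0, 0, 0, 255], [-0.11, 0.938, 0, 0, 0, 0, 255], [-0.11, 0.938, 0, 0, 0, 0, 255], [-0.11, 0.938, 0, 0, 0, 0, 255], [-0.11, 0.938, 0, 0, 0, 0, 255], [-0.11, 0.938, 0, 0, 0, 0, 255], [-0.11, 0.938, 0, 0, 0, 0, 255], [-0.11, 0.938, 0, 0, 0, 0, 255], [-0.11, 0.938, 0, 0, 0, 0, 255], [-0.11, 0.938, 0, 0, 0, 0, 255], [0, 0, 0.8, 0, 0, 0, 255], [0, 0, 0, 0, 0, 0, 255]],
])

```text
time: 34.58
eef_pos: [0.4358, 0.1877, 0.1684]
orientation: [0.186, -3.133, 0.003]
ft_force: [0.7, -0.7, -2.3]
opening: 0.0322
gripper_force: 40.5
```

```bash
python3 - <<'E'
from h import *
P=pb(0,.063);go((*P,.053,Y+np.pi/2))
E
```

```text
t 34.6 pos [0.4358 0.1877 0.1684] psi 1.690 z-tool [-0.003 -0.002 -1.   ] F [ 0.7 -0.7 -2.3] open 0.0322 j7 0.97
shift [-0.06  0.    4.61] turn [-0.002 -0.003 -0.005]
```

>>> move_arm([
  [[-0.06, 0, 0.9, 0, 0, 0, 255], [0, 0, 0.9, 0, 0, 0, 255], [0, 0, 0.9, 0, 0, 0, 255], [0, 0, 0.8, 0, 0, 0, 255], [0, 0, 0.6, 0, 0, 0, 255], [0, 0, 0.3, 0, 0, 0, 255], [0, 0, 0.15, 0, 0, 0, 255], [0, 0, 0, 0, 0, 0, 255]],
])

```text
time: 35.58
eef_pos: [0.4385, 0.1882, 0.0558]
orientation: [-0.189, 3.136, -0.0]
ft_force: [-0.8, -0.9, -2.1]
opening: 0.0325
gripper_force: 40.6
```

>>> move_arm([
  [[0, 0, 0.1, 0, 0, 0, 255], [0, 0, 0.05, 0, 0, 0, 255], [0, 0, 0, 0, 0, 0, 120], [0, 0, 0, 0, 0, 0, 120], [0, 0, 0, 0, 0, 0, 120], [0, 0, -0.5, 0, 0, 0, 120], [0, 0, -0.9, 0, 0, 0, 120], [0, 0, -0.9, 0, 0, 0, 120], [0, 0, -0.9, 0, 0, 0, 120], [0, 0, -0.9, 0, 0, 0, 0], [0, 0, -0.9, 0, 0, 0, 0], [0, 0, -0.9, 0, 0, 0, 0], [0, 0, 0, 0, 0, 0, 0]],
])

```text
time: 37.2
eef_pos: [0.4391, 0.1887, 0.2012]
orientation: [-0.19, 3.132, 0.003]
ft_force: [-0.8, 0.6, 0.1]
opening: 0.0857
gripper_force: 0.0
```

```bash
python3 - <<'E'
from h import *
t=get_image("top");s=get_image("side")
for p in((.5625,-.3,-1.84),(.4276,-.2865,-1.44)):
    for D in([t],[t,s]):r,f=fitbox(D,p);print(r,f)
go((r[0],r[1],.2,r[2]+np.pi/2),(r[0],r[1],.028,r[2]+np.pi/2))
E
```

```text
[ 0.56207522 -0.3009488  -1.84532425] 0.04976980473090964
[ 0.56197187 -0.30063188 -1.86436375] 0.15118428731539635
[ 0.42742018 -0.28574911 -1.44149857] 0.06312236286919837
[ 0.42741318 -0.28561449 -1.43375962] 0.1611138654263991
t 37.3 pos [0.4383 0.1882 0.1995] psi 1.692 z-tool [ 0.001  0.    -1.   ] F [-0.4 -0.3 -1.1] open 0.0852 j7 0.99
shift [  2.72 -18.76  -0.03] turn [1.000e-03 1.000e-03 1.555e+00]
shift [0.   0.   6.88] turn [0. 0. 0.]
```

>>> move_arm([
  [[0.143, -0.988, 0, 0, 0, 0, 0], [0.143, -0.988, 0, 0, 0, 0, 0], [0.143, -0.988, 0, 0, 0, 0, 0], [0.143, -0.988, 0, 0, 0, 0, 0], [0.143, -0.988, 0, 0, 0, 0, 0], [0.143, -0.988, 0, 0, 0, 0, 0], [0.143, -0.988, 0, 0, 0, 0, 0], [0.143, -0.988, 0, 0, 0, 0, 0], [0.143, -0.988, 0, 0, 0, 0, 0], [0.143, -0.988, 0, 0, 0, 0, 0], [0.143, -0.988, 0, 0, 0, 0, 0], [0.143, -0.988, 0, 0, 0, 0, 0], [0.143, -0.988, 0, 0, 0, 0, 0], [0.143, -0.988, 0, 0, 0, 0, 0], [0.143, -0.988, 0, 0, 0, 0, 0], [0.143, -0.988, 0, 0, 0, 0, 0], [0.143, -0.988, 0, 0, 0, 0, 0], [0.143, -0.988, 0, 0, 0, 0, 0], [0.143, -0.988, 0, 0, 0, 0, 0]],
])

```text
time: 39.67
eef_pos: [0.4273, -0.2864, 0.1983]
orientation: [0.191, -3.135, -0.001]
ft_force: [-0.2, -0.3, 0.3]
opening: 0.0856
gripper_force: 0.0
```

>>> move_arm([
  [[0, 0, 0.5, 0, 0, 0.173, 0], [0, 0, 0.5, 0, 0, 0.173, 0], [0, 0, 0.5, 0, 0, 0.173, 0], [0, 0, 0.5, 0, 0, 0.173, 0], [0, 0, 0.5, 0, 0, 0.173, 0], [0, 0, 0.5, 0, 0, 0.173, 0], [0, 0, 0.5, 0, 0, 0.173, 0], [0, 0, 0.5, 0, 0, 0.173, 0], [0, 0, 0, 0, 0, 0.173, 0], [0, 0, 0, 0, 0, 0, 0]],
])

```text
time: 40.92
eef_pos: [0.4273, -0.2854, 0.0983]
orientation: [-2.064, -2.367, 0.002]
ft_force: [0.4, -0.5, -0.3]
opening: 0.0854
gripper_force: 0.0
```

```bash
python3 - <<'E'
from h import *
go((.4276,-.2857,.028,.131))
E
```

```text
t 40.9 pos [ 0.4273 -0.2854  0.0983] psi 0.137 z-tool [-0.002  0.    -1.   ] F [ 0.4 -0.5 -0.3] open 0.0854 j7 0.93
shift [-0.01  0.02  2.81] turn [-0.002 -0.     0.006]
```

>>> move_arm([
  [[0, 0, 0.95, 0, 0, 0, 0], [0, 0, 0.95, 0, 0, 0, 0], [0, 0, 0.9, 0, 0, 0, 0], [0, 0, 0, 0, 0, 0, 0], [0, 0, 0, 0, 0, 0, 255], [0, 0, 0, 0, 0, 0, 255], [0, 0, 0, 0, 0, 0, 255], [0, 0, 0, 0, 0, 0, 255], [0, 0, -0.5, 0, 0, 0, 255], [0, 0, -0.8, 0, 0, -0.173, 255], [0, 0, -0.8, 0, 0, -0.173, 255], [0, 0, -0.8, 0, 0, -0.173, 255], [0, 0, -0.8, 0, 0, -0.173, 255], [0, 0, -0.8, 0, 0, -0.173, 255], [0, 0, -0.8, 0, 0, -0.173, 255], [0, 0, -0.8, 0, 0, -0.173, 255], [0, 0, -0.5, 0, 0, -0.173, 255], [0, 0, 0, 0, 0, -0.173, 255], [0, 0, 0, 0, 0, 0, 255]],
])

```text
time: 43.3
eef_pos: [0.4271, -0.2861, 0.195]
orientation: [-0.188, 3.136, -0.001]
ft_force: [-0.6, 0.2, -2.1]
opening: 0.0327
gripper_force: 40.4
```

```bash
python3 - <<'E'
from h import *
P=pb(0,0);go((*P,.19,Y+np.pi/2),(*P,.053,Y+np.pi/2))
E
```

```text
t 43.3 pos [ 0.4271 -0.2861  0.195 ] psi 1.690 z-tool [ 0.    -0.001 -1.   ] F [-0.6  0.2 -2.1] open 0.0327 j7 1.99
shift [-2.67 16.25  0.19] turn [-0.001  0.    -0.004]
shift [0.   0.   5.48] turn [0. 0. 0.]
```

17 rows of (-0.157, 0.956).

>>> move_arm([
  [[-0.157, 0.956, 0, 0, 0, 0, 255], [-0.157, 0.956, 0, 0, 0, 0, 255], [-0.157, 0.956, 0, 0, 0, 0, 255], [-0.157, 0.956, 0, 0, 0, 0, 255], [-0.157, 0.956, 0, 0, 0, 0, 255], [-0.157, 0.956, 0, 0, 0, 0, 255], [-0.157, 0.956, 0, 0, 0, 0, 255], [-0.157, 0.956, 0, 0, 0, 0, 255], [-0.157, 0.956, 0, 0, 0, 0, 255], [-0.157, 0.956, 0, 0, 0, 0, 255], [-0.157, 0.956, 0, 0, 0, 0, 255], [-0.157, 0.956, 0, 0, 0, 0, 255], [-0.157, 0.956, 0, 0, 0, 0, 255], [-0.157, 0.956, 0, 0, 0, 0, 255], [-0.157, 0.956, 0, 0, 0, 0, 255], [-0.157, 0.956, 0, 0, 0, 0, 255], [-0.157, 0.956, 0, 0, 0, 0, 255], [0, 0, 0.8, 0, 0, 0, 255], [0, 0, 0, 0, 0, 0, 255]],
])

```text
time: 45.68
eef_pos: [0.4438, 0.1254, 0.1736]
orientation: [0.186, -3.134, 0.002]
ft_force: [0.4, 0.7, -1.3]
opening: 0.0322
gripper_force: 40.3
```

```bash
python3 - <<'E'
from h import *
P=pb(0,0);go((*P,.053,Y+np.pi/2))
E
```

```text
t 45.7 pos [0.4438 0.1254 0.1736] psi 1.690 z-tool [-0.002 -0.001 -1.   ] F [ 0.4  0.7 -1.3] open 0.0322 j7 1.08
shift [-0.05 -0.01  4.82] turn [-0.001 -0.003 -0.005]
```

>>> move_arm([
  [[-0.05, 0, 0.9, 0, 0, 0, 255], [0, 0, 0.9, 0, 0, 0, 255], [0, 0, 0.9, 0, 0, 0, 255], [0, 0, 0.9, 0, 0, 0, 255], [0, 0, 0.7, 0, 0, 0, 255], [0, 0, 0.3, 0, 0, 0, 255], [0, 0, 0.15, 0, 0, 0, 255], [0, 0, 0.05, 0, 0, 0, 255], [0, 0, 0, 0, 0, 0, 255]],
])

```text
time: 46.8
eef_pos: [0.4462, 0.1257, 0.0547]
orientation: [-0.19, 3.135, 0.0]
ft_force: [-0.1, -1.0, -1.5]
opening: 0.0326
gripper_force: 40.4
```

>>> move_arm([
  [[0, 0, 0.08, 0, 0, 0, 255], [0, 0, 0, 0, 0, 0, 120], [0, 0, 0, 0, 0, 0, 120], [0, 0, 0, 0, 0, 0, 120], [0, 0, -0.5, 0, 0, 0, 120], [0, 0, -0.9, 0, 0, 0, 120], [0, 0, -0.9, 0, 0, 0, 120], [0, 0, -0.9, 0, 0, 0, 120], [0, 0, -0.9, 0, 0, 0, 0], [0, 0, -0.9, 0, 0, 0, 0], [0, 0, -0.9, 0, 0, 0, 0], [0, 0, 0, 0, 0, 0, 0]],
])

```text
time: 48.3
eef_pos: [0.4465, 0.1257, 0.2017]
orientation: [-0.19, 3.133, 0.001]
ft_force: [-0.2, -0.5, -0.0]
opening: 0.0851
gripper_force: 0.0
```

```bash
python3 - <<'E'
from h import *
t=get_image("top");s=get_image("side")
for p in((.5625,-.3,-1.84),):
    for D in([t],[t,s]):r,f=fitbox(D,p);print(r,f)
go((r[0],r[1],.2,-.27),(r[0],r[1],.028,-.27))
E
```

```text
[ 0.56206248 -0.30060144 -1.84985851] 0.05109024351424474
[ 0.56214676 -0.30078242 -1.86610766] 0.15144323172104873
t 48.4 pos [0.4458 0.1255 0.2001] psi 1.692 z-tool [ 0.001 -0.    -1.   ] F [-0.2 -0.6 -0.6] open 0.0851 j7 1.10
shift [-2.560e+00 -1.749e+01  1.000e-02] turn [1.000e-03 0.000e+00 1.962e+00]
shift [0.   0.   6.88] turn [0. 0. 0.]
```

>>> move_arm([
  [[-0.142, -0.972, 0, 0, 0, 0, 0], [-0.142, -0.972, 0, 0, 0, 0, 0], [-0.142, -0.972, 0, 0, 0, 0, 0], [-0.142, -0.972, 0, 0, 0, 0, 0], [-0.142, -0.972, 0, 0, 0, 0, 0], [-0.142, -0.972, 0, 0, 0, 0, 0], [-0.142, -0.972, 0, 0, 0, 0, 0], [-0.142, -0.972, 0, 0, 0, 0, 0], [-0.142, -0.972, 0, 0, 0, 0, 0], [-0.142, -0.972, 0, 0, 0, 0, 0], [-0.142, -0.972, 0, 0, 0, 0, 0], [-0.142, -0.972, 0, 0, 0, 0, 0], [-0.142, -0.972, 0, 0, 0, 0, 0], [-0.142, -0.972, 0, 0, 0, 0, 0], [-0.142, -0.972, 0, 0, 0, 0, 0], [-0.142, -0.972, 0, 0, 0, 0, 0], [-0.142, -0.972, 0, 0, 0, 0, 0], [-0.142, -0.972, 0, 0, 0, 0, 0], [0, 0, 0, 0, 0, 0.179, 0], [0, 0, 0, 0, 0, 0.179, 0]],
])

```text
time: 50.9
eef_pos: [0.5622, -0.3018, 0.1993]
orientation: [-0.382, -3.118, -0.0]
ft_force: [-0.4, 0.5, 0.0]
opening: 0.0853
gripper_force: 0.0
```

>>> move_arm([
  [[0, 0, 0.5, 0, 0, 0.179, 0], [0, 0, 0.5, 0, 0, 0.179, 0], [0, 0, 0.5, 0, 0, 0.179, 0], [0, 0, 0.5, 0, 0, 0.179, 0], [0, 0, 0.5, 0, 0, 0.179, 0], [0, 0, 0.5, 0, 0, 0.179, 0], [0, 0, 0.5, 0, 0, 0.179, 0], [0, 0, 0.5, 0, 0, 0.179, 0], [0, 0, 0, 0, 0, 0.179, 0], [0, 0, 0, 0, 0, 0, 0]],
])

```text
time: 52.15
eef_pos: [0.5625, -0.3009, 0.0992]
orientation: [-2.505, -1.896, 0.001]
ft_force: [-0.2, 0.4, 0.1]
opening: 0.0855
gripper_force: 0.0
```

```bash
python3 - <<'E'
from h import *
s=get_image("side");r,f=fitbox([s],(.5621,-.3007,-1.85));print(r,f)
go((.5621,-.3007,.028,-.281))
E
```

```text
[ 0.5613364  -0.30192332 -1.89400037] 0.2621515779774246
t 52.2 pos [ 0.5626 -0.3009  0.0995] psi -0.273 z-tool [-0. -0. -1.] F [ 0.9 -0.8 -0.7] open 0.0856 j7 0.46
shift [ 0.   -0.02  2.86] turn [-0.     0.     0.008]
```

>>> move_arm([
  [[0, 0, 0.95, 0, 0, 0, 0], [0, 0, 0.95, 0, 0, 0, 0], [0, 0, 0.95, 0, 0, 0, 0], [0, 0, 0, 0, 0, 0, 0], [0, 0, 0, 0, 0, 0, 255], [0, 0, 0, 0, 0, 0, 255], [0, 0, 0, 0, 0, 0, 255], [0, 0, 0, 0, 0, 0, 255], [0, 0, -0.5, 0, 0, 0, 255], [0, 0, -0.8, 0, 0, -0.179, 255], [0, 0, -0.8, 0, 0, -0.179, 255], [0, 0, -0.8, 0, 0, -0.179, 255], [0, 0, -0.8, 0, 0, -0.179, 255], [0, 0, -0.8, 0, 0, -0.179, 255], [0, 0, -0.8, 0, 0, -0.179, 255], [0, 0, -0.8, 0, 0, -0.179, 255], [0, 0, -0.8, 0, 0, -0.179, 255], [0, 0, 0, 0, 0, -0.179, 255], [0, 0, 0, 0, 0, -0.179, 255], [0, 0, 0, 0, 0, -0.179, 255]],
])

```text
time: 54.7
eef_pos: [0.5618, -0.301, 0.2017]
orientation: [0.199, -3.135, 0.002]
ft_force: [-0.0, 0.3, -2.1]
opening: 0.0323
gripper_force: 40.1
```

```bash
python3 - <<'E'
from h import *
P=pb(0,-.063);go((*P,.19,Y+np.pi/2),(*P,.053,Y+np.pi/2))
E
```

```text
t 54.7 pos [ 0.5618 -0.301   0.2017] psi 1.698 z-tool [-0.    -0.001 -1.   ] F [-0.   0.3 -2.1] open 0.0323 j7 1.90
shift [ 2.49 14.98  0.46] turn [-0.001 -0.001  0.003]
shift [0.   0.   5.48] turn [0. 0. 0.]
```

>>> move_arm([
  [[0.156, 0.937, 0, 0, 0, 0, 255], [0.156, 0.937, 0, 0, 0, 0, 255], [0.156, 0.937, 0, 0, 0, 0, 255], [0.156, 0.937, 0, 0, 0, 0, 255], [0.156, 0.937, 0, 0, 0, 0, 255], [0.156, 0.937, 0, 0, 0, 0, 255], [0.156, 0.937, 0, 0, 0, 0, 255], [0.156, 0.937, 0, 0, 0, 0, 255], [0.156, 0.937, 0, 0, 0, 0, 255], [0.156, 0.937, 0, 0, 0, 0, 255], [0.156, 0.937, 0, 0, 0, 0, 255], [0.156, 0.937, 0, 0, 0, 0, 255], [0.156, 0.937, 0, 0, 0, 0, 255], [0.156, 0.937, 0, 0, 0, 0, 255], [0.156, 0.937, 0, 0, 0, 0, 255], [0.156, 0.937, 0, 0, 0, 0, 255], [0, 0, 0.6, 0, 0, 0, 255], [0, 0, 0, 0, 0, 0, 255], [0, 0, 0, 0, 0, 0, 255]],
])

```text
time: 57.08
eef_pos: [0.455, 0.0639, 0.1863]
orientation: [-0.19, 3.136, -0.0]
ft_force: [0.3, -0.6, -2.7]
opening: 0.032
gripper_force: 40.1
```

```bash
python3 - <<'E'
from h import *
P=pb(0,-.063);go((*P,.053,Y+np.pi/2))
E
```

```text
t 57.1 pos [0.455  0.0639 0.1863] psi 1.692 z-tool [ 0. -0. -1.] F [ 0.3 -0.6 -2.7] open 0.0320 j7 1.20
shift [ 0.1  -0.03  5.33] turn [-0.     0.    -0.003]
```

>>> move_arm([
  [[0.1, -0.03, 0.9, 0, 0, 0, 255], [0, 0, 0.9, 0, 0, 0, 255], [0, 0, 0.9, 0, 0, 0, 255], [0, 0, 0.9, 0, 0, 0, 255], [0, 0, 0.7, 0, 0, 0, 255], [0, 0, 0.5, 0, 0, 0, 255], [0, 0, 0.3, 0, 0, 0, 255], [0, 0, 0.2, 0, 0, 0, 255], [0, 0, 0, 0, 0, 0, 255]],
])

```text
time: 58.2
eef_pos: [0.4528, 0.0627, 0.0537]
orientation: [-0.19, 3.135, -0.0]
ft_force: [0.6, 0.2, -1.3]
opening: 0.0325
gripper_force: 40.3
```

>>> move_arm([
  [[0, 0, 0.06, 0, 0, 0, 255], [0, 0, 0, 0, 0, 0, 120], [0, 0, 0, 0, 0, 0, 120], [0, 0, 0, 0, 0, 0, 120], [0, 0, -0.5, 0, 0, 0, 120], [0, 0, -0.9, 0, 0, 0, 120], [0, 0, -0.9, 0, 0, 0, 120], [0, 0, -0.9, 0, 0, 0, 120], [0, 0, -0.9, 0, 0, 0, 120], [0, 0, -0.9, 0, 0, 0, 0], [0, 0, -0.9, 0, 0, 0.174, 0], [0, 0, 0, 0, 0, 0.174, 0], [0, 0, 0, 0, 0, 0.174, 0], [0, 0, 0, 0, 0, 0.174, 0], [0, 0, 0, 0, 0, 0.174, 0], [0, 0, 0, 0, 0, 0.174, 0], [0, 0, 0, 0, 0, 0.174, 0], [0, 0, 0, 0, 0, 0.174, 0], [0, 0, 0, 0, 0, 0.174, 0]],
])

```text
time: 60.58
eef_pos: [0.4522, 0.0626, 0.2002]
orientation: [-2.084, -2.35, -0.001]
ft_force: [0.5, 0.5, -0.2]
opening: 0.0853
gripper_force: 0.0
```

```bash
python3 - <<'E'
from h import *
P=np.array([.5734,.1412]);go((*P,.2,.126),(*P,.122,.126))
s=get_image("side");crop(s,200,140,300,215,8,"s6.png")
E
```

```text
t 60.6 pos [0.4522 0.0626 0.2002] psi 0.120 z-tool [-0.     0.001 -1.   ] F [ 0.5  0.5 -0.2] open 0.0853 j7 -0.04
shift [2.54 5.19 0.01] turn [-0.    -0.001 -0.006]
shift [0.   0.   3.12] turn [0. 0. 0.]
```

View pics/s6.png

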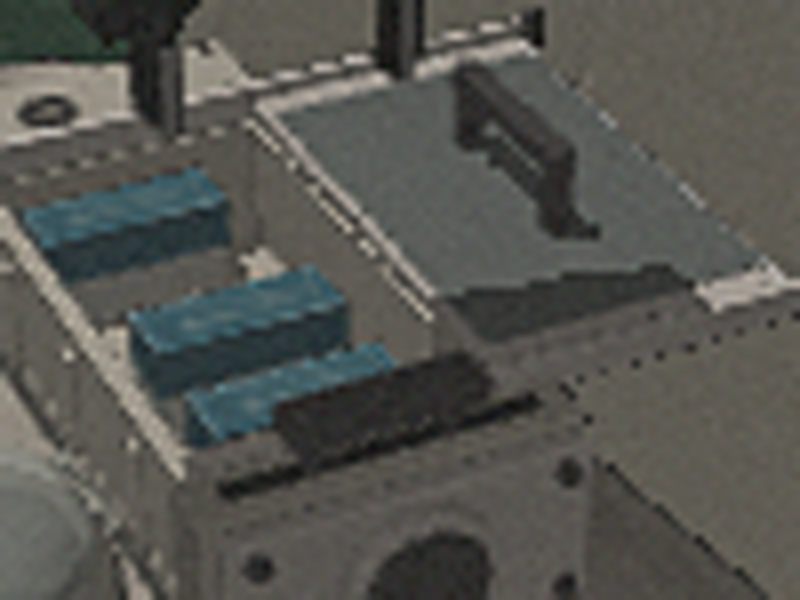

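>>> move_arm([
  [[0.423, 0.865, 0, 0, 0, 0, 0], [0.423, 0.865, 0, 0, 0, 0, 0], [0.423, 0.865, 0, 0, 0, 0, 0], [0.423, 0.865, 0, 0, 0, 0, 0], [0.423, 0.865, 0, 0, 0, 0, 0], [0.423, 0.865, 0, 0, 0, 0, 0], [0, 0, 0.6, 0, 0, 0, 0], [0, 0, 0.7, 0, 0, 0, 0], [0, 0, 0.7, 0, 0, 0, 0], [0, 0, 0.6, 0, 0, 0, 0], [0, 0, 0.5, 0, 0, 0, 0], [0, 0, 0, 0, 0, 0, 255], [0, 0, 0, 0, 0, 0, 255], [0, 0, 0, 0, 0, 0, 255], [0, 0, 0, 0, 0, 0, 255], [0, 0, 0, 0, 0, 0, 255], [0, 0, 0, 0, 0, 0, 255]],
])

```text
time: 62.75
eef_pos: [0.5736, 0.1421, 0.1226]
orientation: [2.077, 2.357, 0.001]
ft_force: [-1.2, -0.3, 5.8]
opening: 0.0111
gripper_force: 39.7
```

```bash
python3 - <<'E'
from h import *
go((.4445,.1252,.1215,.124))
E
```

```text
t 62.8 pos [0.5736 0.1421 0.1226] psi 0.126 z-tool [ 0.001  0.    -1.   ] F [-1.2 -0.3  5.8] open 0.0111 j7 -0.08
shift [-0.02 -5.21  0.04] turn [ 0.001 -0.     0.002]
```

>>> move_arm([
  [[0, -0.4, 0, 0, 0, 0, 255], [0, -0.65, 0, 0, 0, 0, 255], [0, -0.65, 0, 0, 0, 0, 255], [0, -0.65, 0, 0, 0, 0, 255], [0, -0.65, 0, 0, 0, 0, 255], [0, -0.65, 0, 0, 0, 0, 255], [0, -0.65, 0, 0, 0, 0, 255], [0, -0.6, 0, 0, 0, 0, 255], [0, -0.3, 0, 0, 0, 0, 255], [0, -0.06, 0, 0, 0, 0, 255], [0, 0, 0, 0, 0, 0, 255]],
])

```text
time: 64.12
eef_pos: [0.4455, 0.1263, 0.1226]
orientation: [2.075, 2.354, 0.009]
ft_force: [8.7, 2.3, -1.7]
opening: 0.0111
gripper_force: 41.3
```

>>> move_arm([
  [[0, -0.04, 0, 0, 0, 0, 255], [0, 0.08, 0, 0, 0, 0, 0], [0, 0, 0, 0, 0, 0, 0], [0, 0, 0, 0, 0, 0, 0], [0, 0, -0.6, 0, 0, 0, 0], [0, 0, -0.9, 0, 0, 0, 0], [0, 0, -1, 0, 0, 0, 0], [0, 0, -1, 0, 0, 0, 0], [0, 0, 0, 0, 0, 0, 0]],
])

```text
time: 65.25
eef_pos: [0.4441, 0.1257, 0.2108]
orientation: [2.076, 2.356, 0.004]
ft_force: [-1.0, 0.4, -0.2]
opening: 0.0851
gripper_force: 0.0
```

```bash
python3 - <<'E'
from h import *
go((.576,-.1695,.21,.126),(.576,-.1695,.0956,.126))
t=get_image("top");s=get_image("side")
a=t["img"][120:235,130:350];b=s["img"][135:235,180:330]
cv2.imwrite("pics/m7.png",np.vstack([cv2.resize(a,(800,418),interpolation=cv2.INTER_CUBIC)[60:],cv2.copyMakeBorder(cv2.resize(b,(345,230),interpolation=cv2.INTER_CUBIC),0,0,0,455,0)]))
E
```

```text
t 65.2 pos [0.4441 0.1257 0.2108] psi 0.126 z-tool [ 0.002  0.001 -1.   ] F [-1.   0.4 -0.2] open 0.0851 j7 -0.16
shift [-12.38   3.75   0.03] turn [ 0.002 -0.001  0.   ]
shift [0.   0.   4.58] turn [0. 0. 0.]
```

View pics/m7.png

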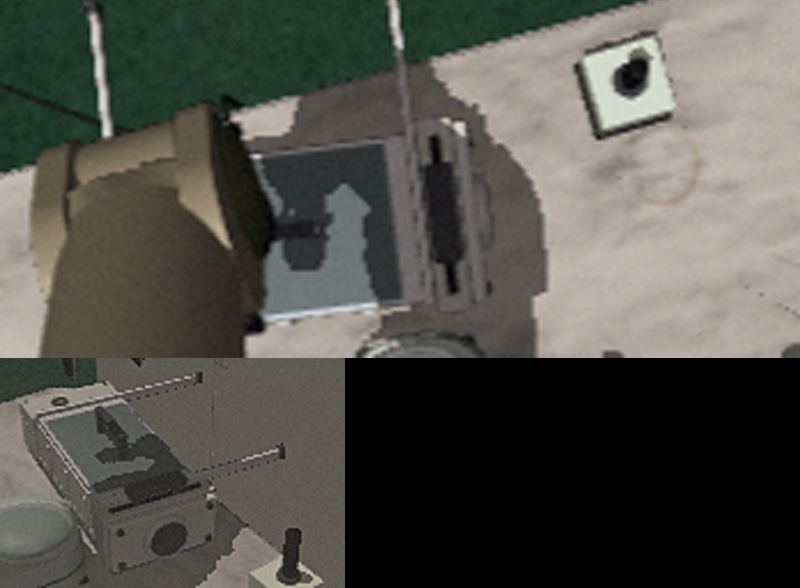

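Lid back as at the start, inner handle down, stylus in its stand. Now the second press.

>>> move_arm([
  [[-0.952, 0.288, 0, 0, 0, 0, 0], [-0.952, 0.288, 0, 0, 0, 0, 0], [-0.952, 0.288, 0, 0, 0, 0, 0], [-0.952, 0.288, 0, 0, 0, 0, 0], [-0.952, 0.288, 0, 0, 0, 0, 0], [-0.952, 0.288, 0, 0, 0, 0, 0], [-0.952, 0.288, 0, 0, 0, 0, 0], [-0.952, 0.288, 0, 0, 0, 0, 0], [-0.952, 0.288, 0, 0, 0, 0, 0], [-0.952, 0.288, 0, 0, 0, 0, 0], [-0.952, 0.288, 0, 0, 0, 0, 0], [-0.952, 0.288, 0, 0, 0, 0, 0], [-0.952, 0.288, 0, 0, 0, 0, 0], [0, 0, 0.8, 0, 0, 0, 0], [0, 0, 0.8, 0, 0, 0, 0], [0, 0, 0.8, 0, 0, 0, 0], [0, 0, 0.8, 0, 0, 0, 0], [0, 0, 0.8, 0, 0, 0, 0], [0, 0, 0.55, 0, 0, 0, 0], [0, 0, 0, 0, 0, 0, 0]],
])

```text
time: 67.85
eef_pos: [0.5751, -0.1696, 0.0945]
orientation: [-2.076, -2.355, 0.002]
ft_force: [-0.4, 0.1, 0.5]
opening: 0.0853
gripper_force: 0.0
```

>>> move_arm([
  [[0, 0, 0, 0, 0, 0, 255], [0, 0, 0, 0, 0, 0, 255], [0, 0, 0, 0, 0, 0, 255], [0, 0, 0, 0, 0, 0, 255], [0, 0, 0, 0, 0, 0, 255], [0, 0, 0, 0, 0, 0, 255]],
])

```text
time: 68.6
eef_pos: [0.5758, -0.1696, 0.096]
orientation: [2.077, 2.357, 0.0]
ft_force: [-0.6, 0.7, 4.3]
opening: 0.0171
gripper_force: 39.3
```

>>> move_arm([
  [[0, 0, -0.5, 0, 0, 0, 255], [0, 0, -1, 0, 0, 0, 255], [0, 0, -1, 0, 0, 0, 255], [0, 0, -1, 0, 0, 0, 255], [0, 0, -1, 0, 0, 0, 255], [0, 0, -1, 0, 0, 0, 255], [0, 0, -0.7, 0, 0, 0, 255]],
])

```text
time: 69.47
eef_pos: [0.5757, -0.1698, 0.2525]
orientation: [2.077, 2.356, 0.001]
ft_force: [0.6, 0.1, -1.3]
opening: 0.0168
gripper_force: 39.3
```

```bash
python3 - <<'E'
from h import *
go((.408,.279,.22,.126))
E
```

```text
t 69.5 pos [ 0.5757 -0.1698  0.2525] psi 0.126 z-tool [ 0.001 -0.    -1.   ] F [ 0.6  0.1 -1.3] open 0.0168 j7 0.43
shift [18.65 -4.4   1.29] turn [ 0.001  0.    -0.   ]
```

>>> move_arm([
  [[0.982, -0.232, 0, 0, 0, 0, 255], [0.982, -0.232, 0, 0, 0, 0, 255], [0.982, -0.232, 0, 0, 0, 0, 255], [0.982, -0.232, 0, 0, 0, 0, 255], [0.982, -0.232, 0, 0, 0, 0, 255], [0.982, -0.232, 0, 0, 0, 0, 255], [0.982, -0.232, 0, 0, 0, 0, 255], [0.982, -0.232, 0, 0, 0, 0, 255], [0.982, -0.232, 0, 0, 0, 0, 255], [0.982, -0.232, 0, 0, 0, 0, 255], [0.982, -0.232, 0, 0, 0, 0, 255], [0.982, -0.232, 0, 0, 0, 0, 255], [0.982, -0.232, 0, 0, 0, 0, 255], [0.982, -0.232, 0, 0, 0, 0, 255], [0.982, -0.232, 0, 0, 0, 0, 255], [0.982, -0.232, 0, 0, 0, 0, 255], [0.982, -0.232, 0, 0, 0, 0, 255], [0.982, -0.232, 0, 0, 0, 0, 255], [0.982, -0.232, 0, 0, 0, 0, 255], [0, 0, 0.5, 0, 0, 0, 255]],
])

```text
time: 71.97
eef_pos: [0.4074, 0.2812, 0.2387]
orientation: [-2.073, -2.36, -0.003]
ft_force: [0.3, 0.9, -0.4]
opening: 0.0172
gripper_force: 39.3
```

>>> move_arm([
  [[0, 0, 0.8, 0, 0, 0, 255], [0, 0, 0.8, 0, 0, 0, 255], [0, 0, 0, 0, 0, 0, 255], [0, 0, 0, 0, 0, 0, 255]],
])

```text
time: 72.47
eef_pos: [0.4081, 0.2788, 0.1986]
orientation: [2.078, 2.356, -0.0]
ft_force: [-0.0, -0.4, -1.0]
opening: 0.0171
gripper_force: 39.3
```

```bash
python3 - <<'E'
from h import *
go((.408,.279,.158,.126))
E
```

```text
t 72.5 pos [0.4081 0.2788 0.1986] psi 0.125 z-tool [ 0. -0. -1.] F [-0.  -0.4 -1. ] open 0.0171 j7 -0.52
shift [ 0.01 -0.    1.62] turn [ 0.     0.    -0.001]
```

>>> move_arm([
  [[0, 0, 0.4, 0, 0, 0, 255], [0, 0, 0.4, 0, 0, 0, 255], [0, 0, 0.4, 0, 0, 0, 255], [0, 0, 0.3, 0, 0, 0, 255], [0, 0, 0.2, 0, 0, 0, 255], [0, 0, 0.1, 0, 0, 0, 255], [0, 0, 0.08, 0, 0, 0, 255], [0, 0, 0.04, 0, 0, 0, 255], [0, 0, 0.02, 0, 0, 0, 255], [0, 0, 0, 0, 0, 0, 255], [0, 0, 0, 0, 0, 0, 255]],
])

```text
time: 73.85
eef_pos: [0.4078, 0.2794, 0.1507]
orientation: [2.077, 2.357, 0.001]
ft_force: [-2.9, -1.2, 13.2]
opening: 0.0172
gripper_force: 40.6
```

>>> move_arm([
  [[0, 0, 0.01, 0, 0, 0, 255], [0, 0, 0, 0, 0, 0, 255], [0, 0, 0, 0, 0, 0, 255], [0, 0, 0, 0, 0, 0, 255], [0, 0, 0, 0, 0, 0, 255], [0, 0, -0.4, 0, 0, 0, 255], [0, 0, -0.8, 0, 0, 0, 255], [0, 0, -1, 0, 0, 0, 255], [0, 0, -1, 0, 0, 0, 255], [0, 0, -0.9, 0, 0, 0, 255], [0, 0, 0, 0, 0, 0, 255]],
])

```text
time: 75.22
eef_pos: [0.4084, 0.2798, 0.2535]
orientation: [2.077, 2.356, 0.006]
ft_force: [-0.0, -0.2, -1.1]
opening: 0.0173
gripper_force: 39.1
```

```bash
python3 - <<'E'
from h import *
go((.576,-.1693,.25,.126))
E
```

```text
t 75.2 pos [0.4084 0.2798 0.2535] psi 0.126 z-tool [ 0.003  0.002 -1.   ] F [-0.  -0.2 -1.1] open 0.0173 j7 -0.53
shift [-18.66   4.39   0.12] turn [ 0.003 -0.002 -0.   ]
```

>>> move_arm([
  [[-0.98, 0.232, 0, 0, 0, 0, 255], [-0.98, 0.232, 0, 0, 0, 0, 255], [-0.98, 0.232, 0, 0, 0, 0, 255], [-0.98, 0.232, 0, 0, 0, 0, 255], [-0.98, 0.232, 0, 0, 0, 0, 255], [-0.98, 0.232, 0, 0, 0, 0, 255], [-0.98, 0.232, 0, 0, 0, 0, 255], [-0.98, 0.232, 0, 0, 0, 0, 255], [-0.98, 0.232, 0, 0, 0, 0, 255], [-0.98, 0.232, 0, 0, 0, 0, 255], [-0.98, 0.232, 0, 0, 0, 0, 255], [-0.98, 0.232, 0, 0, 0, 0, 255], [-0.98, 0.232, 0, 0, 0, 0, 255], [-0.98, 0.232, 0, 0, 0, 0, 255], [-0.98, 0.232, 0, 0, 0, 0, 255], [-0.98, 0.232, 0, 0, 0, 0, 255], [-0.98, 0.232, 0, 0, 0, 0, 255], [-0.98, 0.232, 0, 0, 0, 0, 255], [-0.98, 0.232, 0, 0, 0, 0, 255], [0, 0, 0, 0, 0, 0, 255]],
])

```text
time: 77.72
eef_pos: [0.5754, -0.1707, 0.2508]
orientation: [-2.08, -2.354, 0.002]
ft_force: [-0.3, 0.8, -0.8]
opening: 0.0169
gripper_force: 39.1
```

>>> move_arm([
  [[0, 0, 0, 0, 0, 0, 255], [0, 0, 0.9, 0, 0, 0, 255], [0, 0, 0.9, 0, 0, 0, 255], [0, 0, 0.9, 0, 0, 0, 255], [0, 0, 0.4, 0, 0, 0, 255], [0, 0, 0, 0, 0, 0, 255]],
])

```text
time: 78.47
eef_pos: [0.5753, -0.168, 0.1741]
orientation: [-2.076, -2.357, 0.001]
ft_force: [-1.1, -0.4, -0.6]
opening: 0.0167
gripper_force: 39.1
```

```bash
python3 - <<'E'
from h import *
go((.576,-.1693,.098,.126))
E
```

```text
t 78.5 pos [ 0.5753 -0.168   0.1741] psi 0.127 z-tool [-0.001  0.    -1.   ] F [-1.1 -0.4 -0.6] open 0.0167 j7 0.45
shift [-0.06  0.02  3.05] turn [-0.001 -0.001  0.001]
```

>>> move_arm([
  [[-0.05, 0.02, 0.5, 0, 0, 0, 255], [0, 0, 0.4, 0, 0, 0, 255], [0, 0, 0.4, 0, 0, 0, 255], [0, 0, 0.4, 0, 0, 0, 255], [0, 0, 0.5, 0, 0, 0, 255], [0, 0, 0.5, 0, 0, 0, 255], [0, 0, 0.35, 0, 0, 0, 255], [0, 0, 0.03, 0, 0, 0, 255], [0, 0, 0, 0, 0, 0, 255]],
])

```text
time: 79.6
eef_pos: [0.5763, -0.17, 0.0977]
orientation: [2.077, 2.357, 0.0]
ft_force: [-0.2, 0.1, -0.4]
opening: 0.0173
gripper_force: 39.1
```

>>> move_arm([
  [[0, 0, 0, 0, 0, 0, 100], [0, 0, 0, 0, 0, 0, 100], [0, 0, -0.5, 0, 0, 0, 0], [0, 0, -1, 0, 0, 0, 0], [0, 0, -1, 0, 0, 0, 0], [0, 0, -1, 0, 0, 0, 0], [0, 0, -1, 0, 0, 0, 0], [0, 0, -1, 0, 0, 0, 0], [0, 0, 0, 0, 0, 0, 0], [0, 0, 0, 0, 0, 0, 0]],
])

```text
time: 80.85
eef_pos: [0.576, -0.1697, 0.2352]
orientation: [2.077, 2.357, 0.0]
ft_force: [-0.1, 0.1, 0.2]
opening: 0.0852
gripper_force: 0.0
```

```bash
python3 - <<'E'
from h import *
go()
d=get_image("side");crop(d,185,140,345,260,5,"s8.png")
E
```

```text
t 80.8 pos [ 0.576  -0.1697  0.2352] psi 0.126 z-tool [ 0.  0. -1.] F [-0.1  0.1  0.2] open 0.0852 j7 0.44
```

View pics/s8.png

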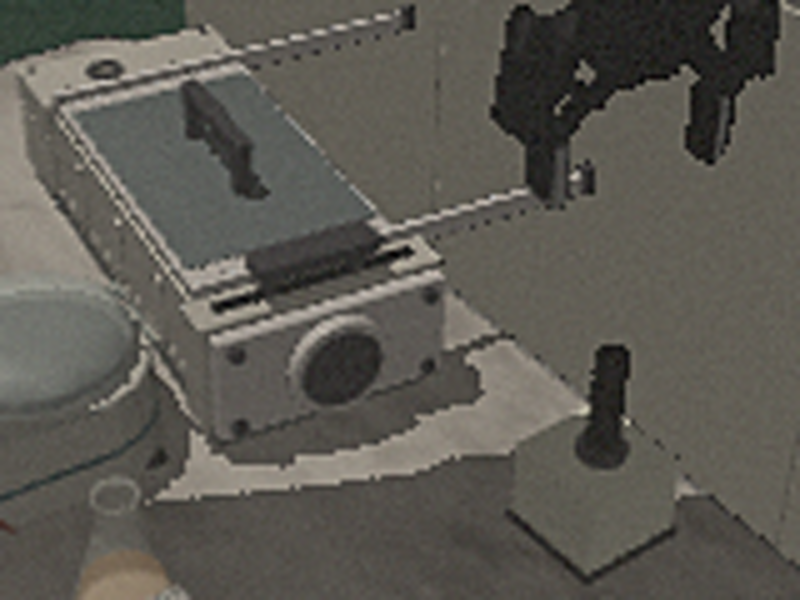

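The lid is shut, the inner handle is down, and the stylus stands in its stand at about (605,400), clear of the gripper.

```bash
python3 -c "
from cell import *
print(job_done())"
```

```text
the job is handed in; nothing more can be done
None
```

I've handed in the job at about 81 s with no verdict returned: all three slide boxes are in the chamber, both doors are shut, the button was pressed down with the stylus before opening and again after closing, and the stylus is back in its stand.

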